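Square the calibration disc under the bench microscope and clip it

TASK

Square up the flat-edged calibration disc under the bench microscope: turn it in its round nest with a fingertip until its flat comes round to the sprung alignment bar and the bar lies flush against the flat. Then swing the stage clip round by its knob until its tip presses on the disc, and let go. Do not strike the microscope's head, and leave the things standing around where they are.

Things in the scene. Friction and masses are not known exactly. Their poses are not given: they have to be found in the camera images.
- scope: Bench microscope, fixed. Origin on the table under the centre of its round nest (the optical axis); x points to the steel column (68 mm away, 22 mm thick), y left, z up. Dark base plate x -60..90, y -103..103 mm, top 18 mm above the table. The nest is a ring, radius 41 mm inside, 48 outside, standing 4 mm above the plate; the disc slides easily in it (friction under 0.1).
- scope_head: The microscope's head, fixed; origin and axes as the microscope's. On the axis over the disc: ring light of 30 mm radius, 94 to 105 mm above the table, and on it an upright black tube of 16 to 20 mm radius up to 222 mm. Over the disc there is no room for an upright gripper: come in tilted 35 to 45 degrees, the hand leaning to the microscope's -x.
- disc: Metal disc, 80 mm diameter, 10 mm thick, 135 g, one flat, engraved cross; loose in the nest (1 mm play), top 28 mm above the table. Origin: centre of its underside; z up; +x points square to the flat, which is 34 mm from the axis, 42 mm long. Its matt top grips a fingertip (friction about 1): press there with 5 to 10 N, 20 to 30 mm from the axis, sweep round the axis, and it turns along.
- bar (a joint): Travel of the alignment bar (m): 0 with its face 34 mm from the nest's centre, growing as the disc pushes it back to the microscope's -y. Springs press it on the disc with 2 to 3 N. About 0.004 to 0.005 on the round edge, -0.001 flush on the flat. With the flat within 12 degrees of square and the finger lifted, it squares the disc by itself.
- bar_face (a point): Middle of the bar's face that bears on the disc, 27 mm above the table. The bar, 64 mm long along the microscope's x, 9 thick, 8 high, is right of the nest (at -y, facing +y) and slides on two rods in a block centred at y -77 mm, top 36 mm above the table.
- clip (a joint): Angle of the stage clip (rad): 0 parked (tip to the microscope's +x, knob to -x), growing clockwise from above; at 1.57 the tip points to -y, on the disc 32 mm from the axis; stop at 1.75. It turns about an upright post at microscope x 0, y +78 mm, with slight friction, and stays where left.
- clip_knob (a point): Top of the clip's upright knob (11 mm diameter, from 32 to 50 mm above the table), 36 mm from the post, on the side away from the tip.
- clip_leaf: The clip's sprung leaf with its tip; origin at the post, on the base plate; +x points from post to tip. It rides up 1 mm over the disc's edge and presses on the disc with about 0.5 N.
- clip_tip (a point): Underside of the clip's rounded tip, 46 mm from the post, 27 mm above the table when not on the disc.
- bottle: White bottle with screw lid, 53 mm diameter, 92 mm high, standing behind the work to the left; origin under its centre. A bystander.
- bit_case: Small dark case, 45 x 80 x 26 mm, lying flat in front of the microscope to the left; origin under its centre. A bystander.
- notes: Block of sticky notes, 50 x 51 x 13 mm, lying to the right of the microscope; origin under its centre. A bystander.
Not all that is in view belongs to the job. Leave any yellow look-alike of the disc alone.

How it is judged:
By the outcome, as a careful person would: the job done as asked, in the order asked, and still so for the second after the job is handed in, with the robot touching nothing.
It also fails if it takes over 64 s, if anything falls off the work surface, if the arm or the gripper's body presses on something with over 40 N, if the wrist force passes 120 N, or if a joint passes its speed limit or range.

ROBOT

A 6-joint arm with a two-finger parallel gripper is mounted at the origin on the work surface; the furniture and walls round the work are solid. World frame = base frame: x ahead of the robot, y to its left, z up, the work surface at z = 0. Lengths are in mm, angles in rad, forces in N, time in s.
With the tool pointing down it reaches from about 275 to 750 mm from the base axis. Payload 10.2 kg.
Tool frame: the origin (TCP) lies between the finger pads; the fingertips stand 19 mm ahead of it and the grasp point (between the pads) is the TCP; z points along the fingers, y is the line along which they close (so a half turn about z gives the same grasp; the last joint's range is limited). The gripper opens to 85 mm and grips with 20 to 120 N. Pads are 22 mm wide; open, the fingers measure 114 mm over their backs; the gripper's body (76 mm by 85 mm) begins 54 mm behind the grasp point. The pads swing forward as they close: fully open they stand 13 mm farther back than shut.
Start: joints at [-1.448, 0.313, 1.498, -0, 1.331, -0.223], TCP at [177.936, -493.933, 250.294] pointing down, gripper open.
Joint ranges: [-2.94, 2.94], [-0.97, 2.17], [0.19, 2.56], [-1.23, 4.37], [0.02, 3.11], [-2.88, 2.88]. Speed limits (rad/s): [2.39, 2.39, 3.01, 3.14, 3.14, 3.14].

INTERFACE

Orientations are given as a unit quaternion [w, x, y, z].
In Python, from rig import sense, capture, finish_job gives the robot as it stands. The module is installed in compiled form; this text tells all that it offers.
- The arm moves only by the tool move_arm, never from a script. Its argument "moves" is a list of rows, each an object with "turn": the turn, a rotation vector about the tool's x, y, z in rad, a list of three; "translation": the shift along the tool's x, y, z in mm, a list of three; "hand": the opening, from 0 (shut) to 1 (fully open). In form: [{"turn": [wx, wy, wz], "translation": [x, y, z], "hand": hand}, ...]. A call has 1 to 10 rows; each row shifts and turns the commanded pose from where the row before left it, along the tool's axes as they then stand; what a row does not reach is not made up. A row lasts 1/12 s, in which the tool goes at most 41.7 mm and 7.16 degrees, less where a joint would pass 70% of its speed; a pose out of reach is approached as far as the arm can. A call with a gripper value outside its range is refused whole. The fingers move at their own pace and stop on an object; "grip_force" is the grip in N (left out, the last holds). Time passes only in rows, so rows that do not move let the fingers close. It gives the time, the measured TCP pose, the force, the opening and the grip force at its end, in the units of the state.
- sense(): the state, without advancing time (a new reading comes with each control period).
- capture(name): name is "scene" or "side" or "wrist"; returns a dict with "image" (480x640x3 uint8, blue, green, red), "z_map" (480x640 float32, mm along the optical axis (not along the pixel's ray), 0 where there is no reading), "vertical_fov" (degrees; the focal length in pixels is half the picture's height over the tangent of half this angle, whatever the lens; pixels are square), "cx", "cy" (the principal point, pixels), "k1" (the pictures are not rectified: a ray, as slopes to the right and down, at radius r is drawn at 1 + k1 r^2 times it, then the intrinsics apply), "R" (3x3) and "t" (3): a world point X has camera coordinates R X + t; the wrist camera has in their place "T_tool_cam" (4x4, takes a point from camera to tool coordinates, whose origin is the TCP and whose axes are the flange's). Camera axes: x right, y down, z forward; pixel columns grow to the right and rows downward; lengths in mm; the calibration is good to about 2 mm. A picture is of the moment at which its call begins: read the wrist's pose just before it.
- finish_job(): hands the job in; it is judged then, once.
The state is a dict: "time_s": time; "joints": joint angles; "dq": joint speeds; "tau": joint torques, N m; "eef_pos": TCP position; "ee_rot": TCP orientation; "force": force on the tool from outside, world axes, zero at the start; "wrist_torque": the same for the moment, N m; "grip_width": opening from 0.0 (shut) to 1.0 (fully open); "grip_force": force on a finger pad.
Only numpy, scipy, OpenCV 4.12 (cv2) and the standard library are available. Lean on these libraries where they do the work, as an engineer would, in place of code of your own. Each camera call takes 0.05 s, during which the arm holds its last target. There are 200 camera calls.

## Working session

There is one attempt and no reset: what is moved stays moved. The work goes in short steps, Python scripts to look and compute and a tool call to move; the robot and the scene stay as the last step left them, time stands still between calls to the robot, and variables do not carry over. Pictures are saved under pics/ and viewed, at most 10 in all, crops included, and the job is handed in when it is done.

Besides the shell and the picture viewer there is one more tool, called after "Call:" as a command line: name --argument value ..., lists and objects as JSON in quotes. move_arm: Moves the arm, as the interface text tells. Its arguments: {"type":"object","properties":{"moves":{"type":"array","items":{"type":"object","properties":{"turn":{"type":"array","items":{"type":"number"}},"translation":{"type":"array","items":{"type":"number"}},"hand":{"type":"number"}}}},"grip_force":{"type":"number"}},"required":["moves"]}

```bash
mkdir -p pics; cat > h.py <<'E'
import numpy as np, cv2
from rig import sense, capture, finish_job
from scipy.spatial.transform import Rotation as Ro
def rot(q): return Ro.from_quat([q[1],q[2],q[3],q[0]]).as_matrix()
def cap(name):
    s=sense(); c=capture(name)
    if name=="wrist":
        T=np.array(c["T_tool_cam"]); Rt=rot(s["ee_rot"])
        Rwc=Rt@T[:3,:3]; p=Rt@T[:3,3]+np.array(s["eef_pos"])
    else:
        Rwc=np.array(c["R"]).T; p=-Rwc@np.array(c["t"])
    c["Rwc"]=Rwc; c["p"]=p; c["f"]=240/np.tan(np.radians(c["vertical_fov"])/2)
    return c
def ray(c,u,v):
    d=np.array([(u-c["cx"])/c["f"],(v-c["cy"])/c["f"]]); s=d.copy()
    for _ in range(20): s=d/(1+c["k1"]*(s@s))
    return s
def onz(c,u,v,z):
    s=ray(c,u,v); d=c["Rwc"]@np.array([s[0],s[1],1]); return c["p"]+d*(z-c["p"][2])/d[2]
def dep(c,u,v):
    s=ray(c,u,v); Z=np.median(c["z_map"][int(v)-1:int(v)+2,int(u)-1:int(u)+2]); return c["p"]+c["Rwc"]@np.array([s[0],s[1],1])*Z
def proj(c,X):
    x=c["Rwc"].T@(np.array(X)-c["p"]); s=x[:2]/x[2]; s=s*(1+c["k1"]*(s@s)); return s*c["f"]+[c["cx"],c["cy"]]
import pickle
def save(c,n): cv2.imwrite(f"pics/{n}.png",c["image"]); pickle.dump(c,open(f"pics/{n}.pkl","wb"))
def load(n): return pickle.load(open(f"pics/{n}.pkl","rb"))
E
python3 - <<'E'
from h import *
for n in ["scene","side"]:
    c=cap(n); save(c,n+"0"); print(n,c["p"].round(),c["Rwc"][:,2].round(2),c["f"],c["k1"])
print(sense())
E
```

```text
scene [-126. -260. 1043.] [ 0.48 -0.16 -0.86] 609.7721254184889 -0.11378584150193265
side [1169. -757. 1073.] [-0.57  0.26 -0.78] 600.8436014946426 0.05919932116709081
{'time_s': 0.1, 'joints': array([-1.44837834e+00,  3.13385706e-01,  1.49833124e+00,  1.06995040e-05,
        1.33099988e+00, -2.23407466e-01]), 'dq': array([-0.00095122, -0.00033248, -0.00404158, -0.00070571,  0.00094115,
       -0.00017109]), 'tau': array([ 1.94071596e-03, -4.12901330e+01, -2.60138154e+01, -1.54881363e-04,
        3.07903756e-03, -1.26908489e-05]), 'eef_pos': array([ 177.92354186, -493.72159873,  249.80780421]), 'ee_rot': array([-5.61107322e-04,  9.85087869e-01,  1.72051083e-01,  3.35596660e-05]), 'force': array([-0.36650264, -0.18618944,  0.17668001]), 'wrist_torque': array([-0.02728979, -0.03321434, -0.04267472]), 'grip_force': 0.0, 'grip_width': 1.0029731067738037}
```

View pics/scene0.png

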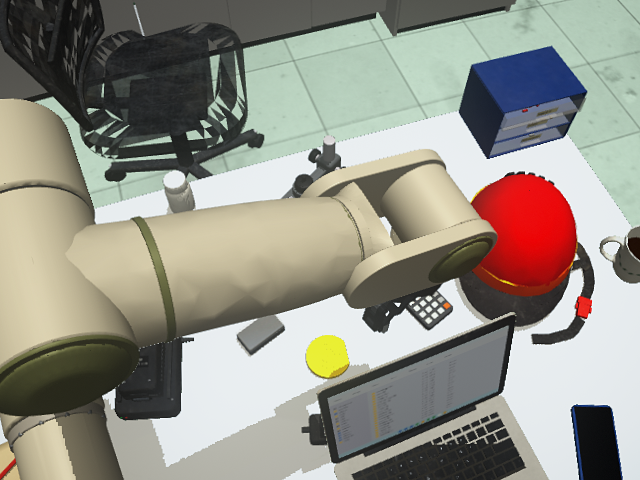

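View pics/side0.png

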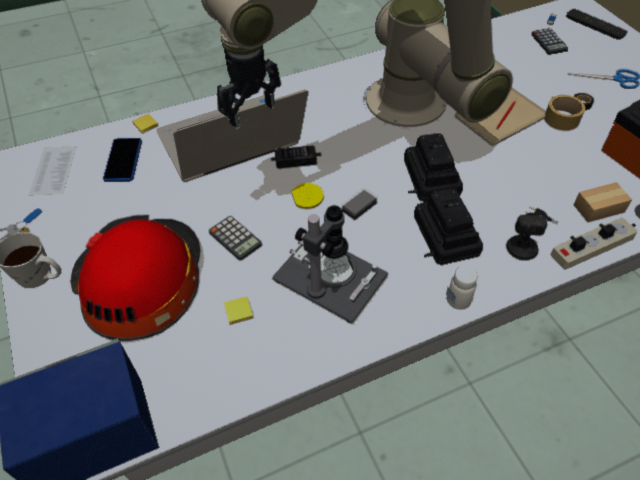

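The scene view is blocked by the arm. In the side view the microscope is at about (325,270), with its base plate spanning (273–387, 215–320). The yellow look-alike at (308,195) is off the stage and stays put. The bottle is at (462,287), the bit case at (360,203) and the notes at (239,310).

```bash
python3 - <<'E'
from h import *
c=load("side0")
im=cv2.resize(c["image"][195:325,260:400],None,fx=5.6,fy=4.6*560/460*0.82,interpolation=cv2.INTER_CUBIC)
im=cv2.resize(c["image"][200:320,260:400],None,fx=5,fy=5,interpolation=cv2.INTER_CUBIC)
cv2.imwrite("pics/sidecrop.png",im)
for n,(u,v,z) in dict(L=(274,277,18),B=(350,319,18),R=(387,277,18),yel=(308,195,10),bit=(360,203,26),notes=(239,310,13),bot=(462,300,0)).items(): print(n,onz(c,u,v,z).round(1),dep(c,u,v).round(1))
E
```

```text
L [ 430.5 -558.9   18. ] [ 430.6 -558.9   18.2]
B [ 593.2 -455.4   18. ] [ 593.7 -455.7   18.9]
R [ 531.3 -337.5   18. ] [ 524.1 -332.8    6.1]
yel [ 230.8 -394.8   10. ] [ 231.4 -395.    10.6]
bit [ 319.7 -298.6   26. ] [ 320.  -298.8   26.4]
notes [ 475.3 -653.9   13. ] [ 476.1 -654.    14.2]
bot [ 639.1 -213.7    0. ] [ 659.1 -234.3   40.6]
```

View pics/sidecrop.png

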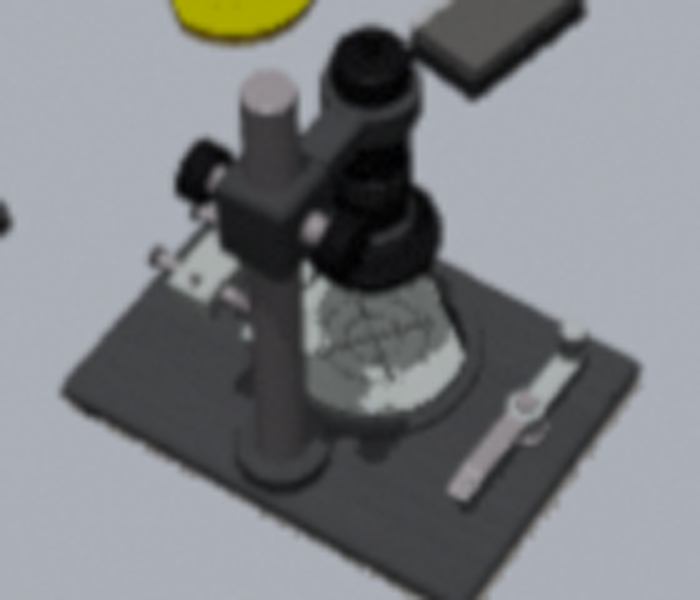

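The column stands at scope +x, which in the world is about (0.5,-0.85). The bar is upper left in the crop and the parked clip lower right, with its knob at (572,330). The disc has an engraved cross. Next I'll fit the plate from depth.

```bash
cat >> h.py <<'E'
def cloud(c):
    v,u=np.mgrid[0:480,0:640]; d=np.stack([(u-c["cx"])/c["f"],(v-c["cy"])/c["f"]],-1).reshape(-1,2); s=d.copy()
    for _ in range(20): s=d/(1+c["k1"]*(s**2).sum(1,keepdims=True))
    Z=c["z_map"].reshape(-1,1); P=c["p"]+np.hstack([s,np.ones((len(s),1))])*Z@c["Rwc"].T
    P[Z[:,0]==0]=np.nan; return P.reshape(480,640,3)
E
python3 - <<'E'
from h import *
c=load("side0"); P=cloud(c)
m=(P[...,2]>13)&(P[...,2]<23); m[:195]=0;m[330:]=0;m[:,:262]=0;m[:,395:]=0
m&=~((P[...,1]>-330)&(P[...,0]<400))
lab=cv2.connectedComponentsWithStats(m.astype(np.uint8))
k=1+np.argmax(lab[2][1:,4]); q=P[lab[1]==k][:,:2].astype(np.float32)
print(len(q), np.nanmedian(P[lab[1]==k][:,2])); r=cv2.minAreaRect(q); print(r); print(cv2.boxPoints(r))
s0=P[(P[...,2]>90)&(P[...,2]<240)&m.any()&(np.hypot(P[...,0]-490,P[...,1]+440)<120)]
# column top ~ highest
print(np.nanmax(s0[:,2]))
E
```

```text
2868 19.046402486818693
((475.66387939453125, -446.45794677734375), (207.40191650390625, 153.1403350830078), 32.14494705200195)
[[ 347.11963 -436.80106]
 [ 428.59995 -566.4657 ]
 [ 604.2081  -456.11484]
 [ 522.7278  -326.4502 ]]
239.9558677574405
```

```bash
cat >> h.py <<'E'
YAW=np.radians(-57.86); O=np.array([467.7,-433.8,0])
S=np.array([[np.cos(YAW),-np.sin(YAW),0],[np.sin(YAW),np.cos(YAW),0],[0,0,1]])
def w(p): return O+S@np.array(p,float)
def sc(p): return S.T@(np.array(p)-O)
def tool(a,flip=False):
    # tool y=-ys (or +ys if flip), z tilted a deg from down toward xs
    a=np.radians(a); z=np.array([np.sin(a),0,-np.cos(a)]); y=np.array([0,-1,0.]) if not flip else np.array([0,1.,0])
    return S@np.stack([np.cross(y,z),y,z],1)
def to(Rt,pt):
    s=sense(); R0=rot(s["ee_rot"]); return np.round(R0.T@(np.array(pt)-s["eef_pos"]),1), np.round(Ro.from_matrix(R0.T@Rt).as_rotvec(),3)
E
python3 - <<'E'
from h import *
c=cap("wrist"); save(c,"w0"); print(np.array(c["T_tool_cam"]).round(3),c["f"])
for f in (0,1): print(to(tool(40,f),w([-110,0,200])))
d=load("side0")
for n,p in dict(knob=(260+572/5,200+328/5,50),tip=(260+465/5,200+490/5,27),post=(260+525/5,200+403/5,30),f1=(260+437/5,200+285/5,28),f2=(260+465/5,200+352/5,28),c=(260+375/5,200+336/5,28)).items():
    print(n,sc(onz(d,*p)).round(1),sc(dep(d,*p[:2])).round(1))
E
```

```text
[[   0.      -0.952   -0.306   78.349]
 [   1.       0.       0.       0.437]
 [  -0.      -0.306    0.952 -123.905]
 [   0.       0.       0.       1.   ]] 391.25473111964016
(array([269.5, -65.6,  50. ]), array([-0.473,  0.587,  1.296]))
(array([269.5, -65.6,  50. ]), array([-0.621, -0.5  , -1.704]))
knob [-37.6  77.5  50. ] [-35.8  78.5  52.8]
tip [43.5 75.7 27. ] [48.3 78.4 35.2]
post [-6.  74.5 30. ] [-0.2 77.5 39.2]
f1 [-40.    8.7  28. ] [-42.8   7.1  23.7]
f2 [-16.   38.3  28. ] [-18.   37.1  24.8]
c [-1.8  1.3 28. ] [-0.8  1.9 29.6]
```

Call:
move_arm --moves '[{"turn": [0, 0, 0], "translation": [27, -6.6, 0], "hand": 0}, {"turn": [0, 0, 0], "translation": [27, -6.6, 0], "hand": 0}, {"turn": [0, 0, 0], "translation": [27, -6.6, 0], "hand": 0}, {"turn": [0, 0, 0], "translation": [27, -6.6, 0], "hand": 0}, {"turn": [0, 0, 0], "translation": [27, -6.6, 0], "hand": 0}, {"turn": [0, 0, 0], "translation": [27, -6.6, 0], "hand": 0}, {"turn": [0, 0, 0], "translation": [27, -6.6, 0], "hand": 0}, {"turn": [0, 0, 0], "translation": [27, -6.6, 0], "hand": 0}, {"turn": [0, 0, 0], "translation": [27, -6.6, 0], "hand": 0}, {"turn": [0, 0, 0], "translation": [27, -6.6, 0], "hand": 0}]'

```text
time_s: 0.98
eef_pos: [410.6, -339.3, 250.1]
ee_rot: [-0.0, 0.985, 0.172, -0.0]
force: [0.8, 0.2, -0.5]
grip_width: -0.0
grip_force: 0.0
```

Call:
move_arm --moves '[{"turn": [-0.031, -0.025, -0.085], "translation": [0, 0, 0], "hand": 0}, {"turn": [-0.031, -0.025, -0.085], "translation": [0, 0, 0], "hand": 0}, {"turn": [-0.031, -0.025, -0.085], "translation": [0, 0, 0], "hand": 0}, {"turn": [-0.031, -0.025, -0.085], "translation": [0, 0, 0], "hand": 0}, {"turn": [-0.031, -0.025, -0.085], "translation": [0, 0, 0], "hand": 0}, {"turn": [-0.031, -0.025, -0.085], "translation": [0, 0, 0], "hand": 0}, {"turn": [-0.031, -0.025, -0.085], "translation": [0, 0, 0], "hand": 0}, {"turn": [-0.031, -0.025, -0.085], "translation": [0, 0, 0], "hand": 0}, {"turn": [-0.031, -0.025, -0.085], "translation": [0, 0, 0], "hand": 0}, {"turn": [-0.031, -0.025, -0.085], "translation": [0, 0, 0], "hand": 0}]'

```text
time_s: 1.82
eef_pos: [409.6, -340.1, 250.1]
ee_rot: [0.168, 0.807, 0.559, -0.093]
force: [-0.3, 0.6, -0.4]
grip_width: 0.001
grip_force: 0.0
```

Call:
move_arm --moves '[{"turn": [-0.031, -0.025, -0.085], "translation": [0, 0, 0], "hand": 0}, {"turn": [-0.031, -0.025, -0.085], "translation": [0, 0, 0], "hand": 0}, {"turn": [-0.031, -0.025, -0.085], "translation": [0, 0, 0], "hand": 0}, {"turn": [-0.031, -0.025, -0.085], "translation": [0, 0, 0], "hand": 0}, {"turn": [-0.031, -0.025, -0.085], "translation": [0, 0, 0], "hand": 0}, {"turn": [-0.031, -0.025, -0.085], "translation": [0, 0, 0], "hand": 0}, {"turn": [-0.031, -0.025, -0.085], "translation": [0, 0, 0], "hand": 0}, {"turn": [-0.031, -0.025, -0.085], "translation": [0, 0, 0], "hand": 0}, {"turn": [-0.031, -0.025, -0.085], "translation": [0, 0, 0], "hand": 0}, {"turn": [-0.031, -0.025, -0.085], "translation": [0, 0, 0], "hand": 0}]'

```text
time_s: 2.65
eef_pos: [409.5, -340.1, 250.2]
ee_rot: [0.3, 0.454, 0.822, -0.166]
force: [0.7, -0.6, 0.4]
grip_width: 0.005
grip_force: 0.0
```

```bash
python3 - <<'E'
from h import *
s=sense(); print(s["time_s"],sc(s["eef_pos"]).round(1),s["joints"].round(2),s["force"].round(2),s["grip_width"])
c=cap("wrist"); save(c,"w1"); d=cap("side"); save(d,"side1")
print(c["p"].round(),proj(c,w([0,0,28])),to(tool(40,1),w([-55,20,90])))
E
```

```text
2.65 [-110.3    0.6  250.2] [-0.87  0.07  1.95 -0.21  0.43 -1.27] [ 0.71 -0.58  0.41] 0.004896923363767162
[ 335. -222.  295.] [319.38244373 129.37645678] (array([ 60. ,  20.1, 158.1]), array([-0.002, -0.   , -0.003]))
```

View pics/w1.png

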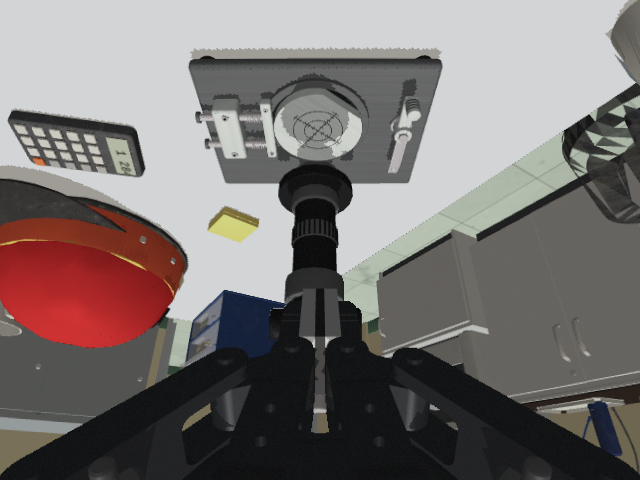

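The wrist view shows the nest and disc at (318,128), the bar to the left at about (265,130), and the clip with its knob at (412,105). I'll warp it to a top view to read the flat's angle.

```bash
cat >> h.py <<'E'
def top(c,z=28,x0=-60,x1=60,y0=-90,y1=95,k=4):
    # picture: up=+xs, left=+ys
    xs=np.arange(x1,x0,-1/k); ys=np.arange(y1,y0,-1/k)
    X,Y=np.meshgrid(xs,ys,indexing='ij'); P=np.stack([X,Y,0*X+z],-1).reshape(-1,3)@S.T+O
    q=(P-c["p"])@c["Rwc"]; s=q[:,:2]/q[:,2:]; s=s*(1+c["k1"]*(s**2).sum(1,keepdims=True)); uv=(s*c["f"]+[c["cx"],c["cy"]]).astype(np.float32).reshape(*X.shape,2)
    return cv2.remap(c["image"],uv[...,0],uv[...,1],cv2.INTER_CUBIC)
E
python3 - <<'E'
from h import *
c=load("w1"); im=top(c); print(im.shape)
cv2.imwrite("pics/top1.png",im)
E
```

```text
(480, 740, 3)
```

View pics/top1.png

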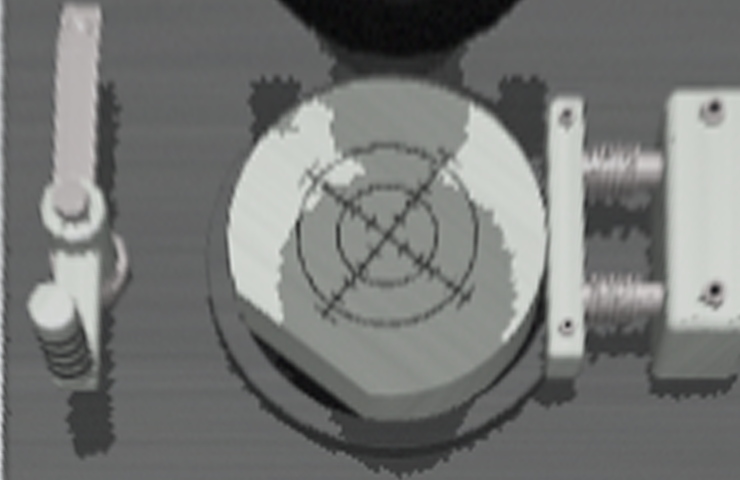

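The flat's normal is at 141.5° in the scope frame and it must reach 270°, so the disc turns about 128° counter-clockwise. I'll push with a 45° tilt on the scope's -x side, sweeping from +y to -y.

```bash
python3 - <<'E'
from h import *
T=np.array([-27.1,18,49.2]); R=tool(45,1); zt=S.T@R[:,2]
print(to(R,w(T-90*zt)))
for p in [(-27.1,18),(-33.7,0),(-27.1,-18)]: print(R.T@(w([*p,49.2])-w(T)))
print(R.T@S@np.array([0,0,-1]))
E
```

```text
(array([ 72.8,  18. , 117.6]), array([-0.002, -0.088, -0.003]))
[0. 0. 0.]
[  4.66690476 -18.          -4.66690476]
[ 1.08590910e-14 -3.60000000e+01 -1.12089927e-14]
[0.70710678 0.         0.70710678]
```

Call:
move_arm --moves '[{"turn": [0, 0, 0], "translation": [12.1, 3, 19.6], "hand": 0}, {"turn": [0, 0, 0], "translation": [12.1, 3, 19.6], "hand": 0}, {"turn": [0, 0, 0], "translation": [12.1, 3, 19.6], "hand": 0}, {"turn": [0, 0, 0], "translation": [12.1, 3, 19.6], "hand": 0}, {"turn": [0, 0, 0], "translation": [12.1, 3, 19.6], "hand": 0}, {"turn": [0, 0, 0], "translation": [12.1, 3, 19.6], "hand": 0}, {"turn": [-0.002, -0.088, -0.003], "translation": [0, 0, 0], "hand": 0}, {"turn": [0, 0, 0], "translation": [0, 0, 20], "hand": 0}, {"turn": [0, 0, 0], "translation": [0, 0, 20], "hand": 0}, {"turn": [0, 0, 0], "translation": [0, 0, 15], "hand": 0}]'

```text
time_s: 3.58
eef_pos: [455.9, -385.8, 101.3]
ee_rot: [0.308, 0.457, 0.817, -0.172]
force: [0.4, -0.5, 0.7]
grip_width: 0.0
grip_force: 0.0
```

```bash
python3 - <<'E'
from h import *
s=sense(); print(s["time_s"],sc(s["eef_pos"]).round(1),s["force"].round(2))
print(to(tool(45,1),w([-27.1,18,49.2])))
c=cap("wrist"); save(c,"w2"); print(proj(c,w([-21.4,18,28])))
E
```

```text
3.5833 [-46.9  15.5 101.3] [ 0.35 -0.5   0.75]
(array([19.5,  2.6, 52.2]), array([-0.005, -0.064, -0.008]))
[324.8783695 206.2212728]
```

View pics/w2.png

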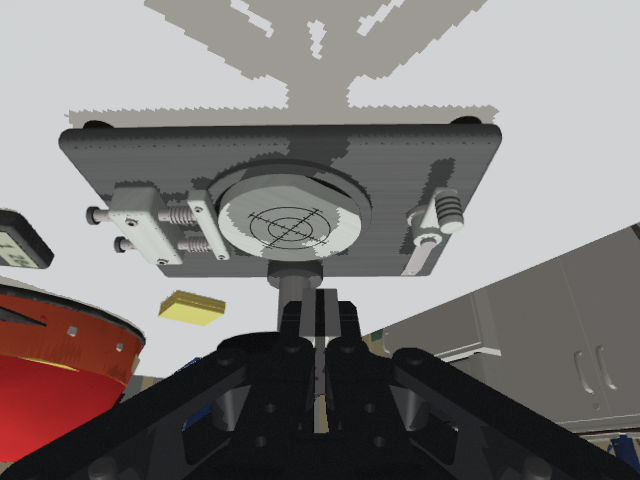

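The view shows the fingertip above the disc and beside the head, with the disc centre at about (291,225). The rows fell short, so I'll shift along tool x, down and back away from the ring light, before advancing.

Call:
move_arm --moves '[{"turn": [0, 0, 0], "translation": [10, 1.3, 0], "hand": 0}, {"turn": [0, 0, 0], "translation": [10, 1.3, 0], "hand": 0}, {"turn": [-0.0025, -0.032, -0.004], "translation": [0, 0, 0], "hand": 0}, {"turn": [-0.0025, -0.032, -0.004], "translation": [0, 0, 0], "hand": 0}, {"turn": [0, 0, 0], "translation": [0, 0, 0], "hand": 0}]'

```text
time_s: 4.05
eef_pos: [457.8, -380.5, 117.0]
ee_rot: [0.32, 0.447, 0.817, -0.174]
force: [1.5, 0.4, 0.3]
grip_width: 0.002
grip_force: 0.0
```

```bash
python3 - <<'E'
from h import *
s=sense(); print(s["time_s"],sc(s["eef_pos"]).round(1),s["force"].round(2),s["joints"].round(2))
print(to(tool(45,1),w([-27.1,18,49.2])))
E
```

```text
4.05 [-50.4  20.  117. ] [1.46 0.35 0.26] [-0.85  0.42  1.95 -1.23  0.11 -0.23]
(array([28.9, -2.3, 65.6]), array([ 0.008, -0.04 ,  0.006]))
```

The wrist is close to singular here, with q4 at its limit and q5 near 0. I'll fit a kinematic model so I can pick a lean azimuth that keeps clear of it.

```bash
cat > kin.py <<'E'
from h import *
from scipy.optimize import least_squares
def E(ax,a): return Ro.from_euler(ax,a).as_matrix()
def fk(q,p,s4=1,s6=1,g=0.):
    d1,L2,L3,e,o,t,bx=p
    A=E('z',q[0]); R23=E('y',q[1]+q[2])
    wc=A@(np.array([bx,o,d1])+E('y',q[1])@[0,0,L2]+R23@[e,0,L3])
    R=A@R23@E('z',s4*q[3])@E('y',q[4])@E('z',s6*q[5])@E('z',g)
    return wc+R[:,2]*t,R
E
python3 - <<'E'
from kin import *
s=sense()
D=[([-1.44837834,.313385706,1.49833124,1.07e-5,1.33099988,-.223407466],[177.92,-493.72,249.81],[-5.6e-4,.985087869,.172051,3.4e-5]),
([-.87,.07,1.95,-.21,.43,-1.27],w([-110.3,.6,250.2]),[.3,.454,.822,-.166]),(s["joints"],s["eef_pos"],s["ee_rot"])]
print(s["joints"])
for s4 in (1,-1):
  for s6 in (1,-1):
    Rs=[fk(q,[0]*7,s4,s6)[1].T@rot(r) for q,p,r in D]
    g=[Ro.from_matrix(R).as_rotvec().round(3) for R in Rs]; print(s4,s6,g)
E
```

```text
[-0.84929344  0.42093487  1.94543187 -1.23233054  0.10736109 -0.22754898]
1 1 [array([-0.   , -0.   ,  1.571]), array([-1.000e-03,  6.000e-03,  1.568e+00]), array([-0.   , -0.   ,  1.571])]
1 -1 [array([-0.   , -0.   ,  1.124]), array([ 0.005,  0.002, -0.972]), array([-0.   , -0.   ,  1.116])]
-1 1 [array([-0.   ,  0.   ,  1.571]), array([0.164, 0.092, 1.182]), array([ 0.178, -0.111, -0.887])]
-1 -1 [array([-0.   ,  0.   ,  1.124]), array([ 0.139, -0.132, -1.351]), array([ 0.155, -0.155, -1.34 ])]
```

```bash
cat >> kin.py <<'E'
D=[([-1.44837834,.313385706,1.49833124,1.07e-5,1.33099988,-.223407466],[177.92,-493.72,249.81]),
([-.87,.07,1.95,-.21,.43,-1.27],w([-110.3,.6,250.2])),([-0.84929344,.42093487,1.94543187,-1.23233054,.10736109,-.22754898],w([-50.4,20,117.]))]
wt=[1,.2,1]
p0=np.array([300,400,350,0,110,220,0.])
fit=least_squares(lambda p:np.concatenate([(fk(q,p)[0]-x)*k for (q,x),k in zip(D,wt)]+[(p-p0)*.003,[p[3]*.02,p[6]*.02]]),p0)
PP=fit.x
lo=np.array([-2.94,-.97,.19,-1.23,.02,-2.88]);hi=np.array([2.94,2.17,2.56,4.37,3.11,2.88])
def ik(pt,R):
    best=None
    for q4 in (-.5,.5,1.5,2.5,3.5):
      for q6 in (-2,-.5,1,2):
        f=lambda q:np.concatenate([(fk(q,PP)[0]-pt)/100,(R.T@fk(q,PP,g=np.pi/2)[1]-np.eye(3)).ravel()])
        r=least_squares(f,np.clip([-.85,.4,1.9,q4,.3,q6],lo+.01,hi-.01),bounds=(lo,hi))
        if best is None or r.cost<best.cost: best=r
    return best.x.round(2),round(best.cost,6)
def tool2(a,az,flip=True):
    # lean: hand displaced to scope direction -x rotated by az deg (positive -> toward -y)
    return S@E('z',np.radians(az))@S.T@tool(a,flip)
E
python3 - <<'E'
from kin import *
print(PP.round(1),[ (fk(q,PP)[0]-x).round(1) for q,x in D])
for a,az in ((45,0),(45,20),(42,25),(38,25)):
  R=tool2(a,az); zt=R[:,2]; off=19*zt+11*R[:,0]
  for ang in (150,190,230):
    c=w([28*np.cos(np.radians(ang)),28*np.sin(np.radians(ang)),28])
    print(a,az,ang,ik(c-off,R))
  print(ik(c-off-80*zt,R))
E
```

```text
[201.2 431.3 394.4  35.2 116.1 233.5   4.4] [array([-0.2,  0. ,  0. ]), array([1.9, 1.1, 0.4]), array([ 0.1,  0.1, -0. ])]
45 0 150 (array([-0.86,  0.6 ,  1.94,  3.68,  0.2 ,  1.14]), np.float64(0.0))
45 0 190 (array([-0.91,  0.58,  1.97,  3.51,  0.21,  1.28]), np.float64(0.0))
45 0 230 (array([-0.95,  0.59,  1.96,  3.38,  0.19,  1.38]), np.float64(0.0))
(array([-0.94,  0.38,  2.1 ,  3.57,  0.13,  1.2 ]), np.float64(0.0))
45 20 150 (array([-1.  ,  0.58,  1.97,  2.17,  0.29,  2.28]), np.float64(0.0))
45 20 190 (array([-1.04,  0.57,  1.99,  2.12,  0.31,  2.29]), np.float64(0.0))
45 20 230 (array([-1.08,  0.58,  1.97,  2.04,  0.33,  2.35]), np.float64(0.0))
(array([-1.14,  0.37,  2.12,  1.76,  0.34,  2.59]), np.float64(0.0))
42 25 150 (array([-1.02,  0.58,  1.93,  1.74,  0.3 ,  2.63]), np.float64(0.0))
42 25 190 (array([-1.06,  0.57,  1.95,  1.73,  0.32,  2.6 ]), np.float64(0.0))
42 25 230 (array([-1.1 ,  0.58,  1.93,  1.66,  0.34,  2.64]), np.float64(0.0))
(array([-1.17,  0.37,  2.06,  1.4 ,  0.39,  2.87]), np.float64(0.0))
38 25 150 (array([-1.01,  0.58,  1.9 ,  1.49,  0.27,  2.88]), np.float64(0.000528))
38 25 190 (array([-1.05,  0.57,  1.92,  1.45,  0.29,  2.88]), np.float64(0.000206))
38 25 230 (array([-1.09,  0.58,  1.9 ,  1.42,  0.31,  2.88]), np.float64(0.000338))
(array([-1.12,  0.36,  1.98,  0.9 ,  0.39, -2.88]), np.float64(0.002309))
```

```bash
cat >> kin.py <<'E'
def track(q,pt,R):
    f=lambda q:np.concatenate([(fk(q,PP)[0]-pt)/100,(R.T@fk(q,PP,g=np.pi/2)[1]-np.eye(3)).ravel()])
    r=least_squares(f,np.clip(q,lo+1e-4,hi-1e-4),bounds=(lo,hi)); return r.x,r.cost
def path(legs,q=None,p=None,R=None,verbose=1):
    """legs: list of (n, twist per row: turn(3), trans(3)); prints joints at leg ends and the worst joint step"""
    if q is None: s=sense(); q,p,R=s["joints"],np.array(s["eef_pos"]),rot(s["ee_rot"])
    lim=np.array([2.39,2.39,3.01,3.14,3.14,3.14])*.7/12
    for n,turn,tr in legs:
        m=0
        for _ in range(n):
            p=p+R@np.array(tr,float); R=R@Ro.from_rotvec(turn).as_matrix(); q2,c=track(q,p,R); m=max(m,np.abs((q2-q)/lim).max()); q=q2
        if verbose: print(n,turn,tr,"->",q.round(2),"cost %.1e speed %.2f"%(c,m),sc(p).round(1))
    return q,p,R
def leg(R0,p0,R1,p1,n):
    """n rows of constant twist, translation first then turn in each row: fit"""
    rv=Ro.from_matrix(R0.T@R1).as_rotvec()/n; M=np.zeros((3,3)); R=R0.copy()
    for _ in range(n): M+=R; R=R@Ro.from_rotvec(rv).as_matrix()
    return (n,rv.round(4),np.linalg.solve(M,p1-p0).round(2))
E
python3 - <<'E'
from kin import *
s=sense(); q,p,R=s["joints"],np.array(s["eef_pos"]),rot(s["ee_rot"])
wp=[(tool2(30,0,True),w([-95,0,190]),6)]
# yaw half turn about tool z combined with lean change
Rm=tool2(30,10,True)@E('z',np.pi/2); wp+=[(Rm,w([-100,0,190]),14)]
wp+=[(tool2(33,20,False),w([-100,-10,190]),14)]
off=None
Rf=tool2(45,20,False); c=w([28*np.cos(np.radians(155)),28*np.sin(np.radians(155)),28]); T=c-(19*Rf[:,2]-11*Rf[:,0])
wp+=[(Rf,T-70*Rf[:,2],6),(Rf,T-10*Rf[:,2],4)]
print(sc(T))
for R1,p1,n in wp:
    l=leg(R,p,R1,p1,n); q,p,R=path([l],q,p,R)
E
```

```text
[-30.69232223   9.89855323  49.21320344]
6 [0.0011 0.0369 0.0011] [ -1.47  -3.28 -14.23] -> [-0.89  0.22  1.88 -0.12  0.52 -1.36] cost 2.4e-19 speed 2.96 [-95.  -0. 190.]
14 [-0.0048  0.0048  0.1013] [ 0.27 -0.2  -0.17] -> [-0.94  0.2   1.91  0.11  0.52 -0.18] cost 7.4e-30 speed 0.47 [-100.   -0.  190.]
14 [0.0021 0.0079 0.1015] [-0.67  0.37 -0.1 ] -> [-1.02  0.18  1.96  0.41  0.5   0.9 ] cost 5.3e-28 speed 0.43 [-100.  -10.  190.]
6 [ 0.      0.0348 -0.    ] [-6.44  0.84 14.31] -> [-1.05  0.39  2.1   1.92  0.29 -0.64] cost 9.9e-23 speed 2.00 [-77.2  -7.   98.7]
4 [ 0.      0.     -0.0001] [1.000e-02 0.000e+00 1.501e+01] -> [-1.01  0.56  1.99  2.14  0.29 -0.84] cost 6.7e-20 speed 0.36 [-37.3   7.5  56.3]
```

Call:
move_arm --moves '[{"turn": [0, 0, 0], "translation": [0, -2, -12], "hand": 0}, {"turn": [0, 0, 0], "translation": [0, -2, -12], "hand": 0}, {"turn": [0, 0.02, 0], "translation": [-1, -2, -12], "hand": 0}, {"turn": [0, 0.025, 0], "translation": [-1, -2, -10], "hand": 0}, {"turn": [0, 0.03, 0], "translation": [-1, -2, -10], "hand": 0}, {"turn": [0, 0.03, 0], "translation": [-1, -2, -10], "hand": 0}, {"turn": [0, 0.03, 0], "translation": [-1, -2, -10], "hand": 0}, {"turn": [0, 0.03, 0], "translation": [-1, -2, -5], "hand": 0}, {"turn": [0, 0.03, 0], "translation": [0, 0, 0], "hand": 0}, {"turn": [0, 0.02, 0], "translation": [0, 0, 0], "hand": 0}]'

```text
time_s: 4.88
eef_pos: [421.0, -352.7, 174.2]
ee_rot: [0.236, 0.464, 0.844, -0.131]
force: [0.0, 0.2, -1.0]
grip_width: -0.006
grip_force: 0.0
```

Call:
move_arm --moves '[{"turn": [-0.005, 0.005, 0.115], "translation": [0, 0, 0], "hand": 0}, {"turn": [-0.005, 0.005, 0.115], "translation": [0, 0, 0], "hand": 0}, {"turn": [-0.005, 0.005, 0.115], "translation": [0, 0, 0], "hand": 0}, {"turn": [-0.005, 0.005, 0.115], "translation": [0, 0, 0], "hand": 0}, {"turn": [-0.005, 0.005, 0.115], "translation": [0, 0, 0], "hand": 0}, {"turn": [-0.005, 0.005, 0.115], "translation": [0, 0, 0], "hand": 0}, {"turn": [-0.005, 0.005, 0.115], "translation": [0, 0, 0], "hand": 0}, {"turn": [-0.005, 0.005, 0.115], "translation": [0, 0, 0], "hand": 0}, {"turn": [-0.005, 0.005, 0.115], "translation": [0, 0, 0], "hand": 0}, {"turn": [-0.005, 0.005, 0.115], "translation": [0, 0, 0], "hand": 0}]'

```text
time_s: 5.72
eef_pos: [420.9, -352.5, 173.5]
ee_rot: [0.26, 0.847, 0.462, 0.05]
force: [-0.0, 0.8, -0.5]
grip_width: -0.002
grip_force: 0.0
```

```bash
cat > st.py <<'E'
from kin import *
def st():
    s=sense(); q,p,R=s["joints"],np.array(s["eef_pos"]),rot(s["ee_rot"])
    print(s["time_s"],"TCP",sc(p).round(1),"q",q.round(2),"F",(S.T@s["force"]).round(2)); return q,p,R
E
python3 - <<'E'
from st import *
q,p,R=st()
Rf=tool2(45,20,False); c=w([28*np.cos(np.radians(155)),28*np.sin(np.radians(155)),28]); T=c-(19*Rf[:,2]-11*Rf[:,0])
for R1,p1,n in [(tool2(33,20,False),w([-105,-10,190]),16),(Rf,w([-100,-15,130]),14),(Rf,T-60*Rf[:,2],3)]:
    l=leg(R,p,R1,p1,n); q,p,R=path([l],q,p,R)
E
```

```text
5.7167 TCP [-93.7   3.7 173.5] q [-0.92  0.24  1.91  0.04  0.45 -0.38] F [-0.71  0.4  -0.46]
16 [0.0025 0.0083 0.1056] [-0.77  0.18 -1.34] -> [-1.02  0.17  1.97  0.41  0.5   0.89] cost 1.6e-27 speed 0.45 [-105.  -10.  190.]
14 [0.     0.0149 0.0001] [-2.51  0.46  3.49] -> [-1.07  0.28  2.15  1.66  0.29 -0.39] cost 2.8e-30 speed 0.72 [-100.   -15.1  130. ]
3 [ 0.0001  0.0001 -0.0002] [-1.67  0.08 16.4 ] -> [-1.04  0.42  2.08  1.96  0.29 -0.68] cost 2.1e-30 speed 0.59 [-70.5  -4.6  91.6]
```

Call:
move_arm --moves '[{"turn": [0.0025, 0.008, 0.105], "translation": [-0.8, 0.2, -1.3], "hand": 0}, {"turn": [0.0025, 0.008, 0.105], "translation": [-0.8, 0.2, -1.3], "hand": 0}, {"turn": [0.0025, 0.008, 0.105], "translation": [-0.8, 0.2, -1.3], "hand": 0}, {"turn": [0.0025, 0.008, 0.105], "translation": [-0.8, 0.2, -1.3], "hand": 0}, {"turn": [0.0025, 0.008, 0.105], "translation": [-0.8, 0.2, -1.3], "hand": 0}, {"turn": [0.0025, 0.008, 0.105], "translation": [-0.8, 0.2, -1.3], "hand": 0}, {"turn": [0.0025, 0.008, 0.105], "translation": [-0.8, 0.2, -1.3], "hand": 0}, {"turn": [0.0025, 0.008, 0.105], "translation": [-0.8, 0.2, -1.3], "hand": 0}, {"turn": [0.0025, 0.008, 0.105], "translation": [-0.8, 0.2, -1.3], "hand": 0}, {"turn": [0.0025, 0.008, 0.105], "translation": [-0.8, 0.2, -1.3], "hand": 0}]'

```text
time_s: 6.55
eef_pos: [410.8, -353.3, 184.9]
ee_rot: [0.172, 0.965, -0.014, 0.2]
force: [-0.3, 0.9, 0.4]
grip_width: -0.002
grip_force: 0.0
```

Call:
move_arm --moves '[{"turn": [0.0025, 0.008, 0.106], "translation": [-0.8, 0.2, -1.3], "hand": 0}, {"turn": [0.0025, 0.008, 0.106], "translation": [-0.8, 0.2, -1.3], "hand": 0}, {"turn": [0.0025, 0.008, 0.106], "translation": [-0.8, 0.2, -1.3], "hand": 0}, {"turn": [0.0025, 0.008, 0.106], "translation": [-0.8, 0.2, -1.3], "hand": 0}, {"turn": [0.0025, 0.008, 0.106], "translation": [-0.8, 0.2, -1.3], "hand": 0}, {"turn": [0.0025, 0.009, 0.106], "translation": [-0.8, 0.2, -1.3], "hand": 0}, {"turn": [0, 0.015, 0], "translation": [-2.5, 0.5, 3.5], "hand": 0}, {"turn": [0, 0.015, 0], "translation": [-2.5, 0.5, 3.5], "hand": 0}, {"turn": [0, 0.015, 0], "translation": [-2.5, 0.5, 3.5], "hand": 0}, {"turn": [0, 0.015, 0], "translation": [-2.5, 0.5, 3.5], "hand": 0}]'

```text
time_s: 7.38
eef_pos: [401.6, -352.3, 172.2]
ee_rot: [0.104, 0.9, -0.304, 0.294]
force: [-0.1, -0.9, 0.1]
grip_width: -0.002
grip_force: 0.0
```

Call:
move_arm --moves '[{"turn": [0, 0.015, 0], "translation": [-2.5, 0.5, 3.5], "hand": 0}, {"turn": [0, 0.015, 0], "translation": [-2.5, 0.5, 3.5], "hand": 0}, {"turn": [0, 0.015, 0], "translation": [-2.5, 0.5, 3.5], "hand": 0}, {"turn": [0, 0.015, 0], "translation": [-2.5, 0.5, 3.5], "hand": 0}, {"turn": [0, 0.015, 0], "translation": [-2.5, 0.5, 3.5], "hand": 0}, {"turn": [0, 0.015, 0], "translation": [-2.5, 0.5, 3.5], "hand": 0}, {"turn": [0, 0.015, 0], "translation": [-2.5, 0.5, 3.5], "hand": 0}, {"turn": [0, 0.015, 0], "translation": [-2.5, 0.5, 3.5], "hand": 0}, {"turn": [0, 0.015, 0], "translation": [-2.5, 0.5, 3.5], "hand": 0}, {"turn": [0, 0.015, 0], "translation": [-2.5, 0.5, 3.5], "hand": 0}]'

```text
time_s: 8.22
eef_pos: [401.2, -358.8, 129.4]
ee_rot: [0.127, 0.876, -0.295, 0.361]
force: [-0.5, 0.4, -0.3]
grip_width: 0.002
grip_force: 0.0
```

```bash
cat >> st.py <<'E'
Rf=tool2(45,20,False)
def Tc(ang,r=28,z=28): return w([r*np.cos(np.radians(ang)),r*np.sin(np.radians(ang)),z])-(19*Rf[:,2]-11*Rf[:,0])
E
python3 - <<'E'
from st import *
q,p,R=st()
c=cap("wrist"); save(c,"w3"); T=Tc(155)
for R1,p1,n in [(Rf,T-60*Rf[:,2],5),(Rf,T-8*Rf[:,2],4)]:
    l=leg(R,p,R1,p1,n); q,p,R=path([l],q,p,R)
E
```

```text
8.2167 TCP [-98.9 -16.4 129.4] q [-1.08  0.28  2.15  1.66  0.29 -0.41] F [-0.66 -0.23 -0.3 ]
5 [0.0003 0.0002 0.0022] [-1.   -0.3   9.68] -> [-1.04  0.42  2.08  1.96  0.29 -0.68] cost 2.7e-21 speed 0.36 [-70.5  -4.6  91.6]
4 [-0.  0. -0.] [-0.  0. 13.] -> [-1.01  0.56  1.99  2.14  0.29 -0.84] cost 8.0e-21 speed 0.29 [-36.    8.   54.9]
```

Call:
move_arm --moves '[{"turn": [0, 0, 0.002], "translation": [-1, -0.3, 9.7], "hand": 0}, {"turn": [0, 0, 0.002], "translation": [-1, -0.3, 9.7], "hand": 0}, {"turn": [0, 0, 0.002], "translation": [-1, -0.3, 9.7], "hand": 0}, {"turn": [0, 0, 0.002], "translation": [-1, -0.3, 9.7], "hand": 0}, {"turn": [0, 0, 0.002], "translation": [-1, -0.3, 9.7], "hand": 0}, {"turn": [0, 0, 0], "translation": [0, 0, 13], "hand": 0}, {"turn": [0, 0, 0], "translation": [0, 0, 13], "hand": 0}, {"turn": [0, 0, 0], "translation": [0, 0, 13], "hand": 0}, {"turn": [0, 0, 0], "translation": [0, 0, 13], "hand": 0}, {"turn": [0, 0, 0], "translation": [0, 0, 0], "hand": 0}]'

```text
time_s: 9.1
eef_pos: [455.9, -399.2, 53.5]
ee_rot: [0.124, 0.875, -0.3, 0.36]
force: [-0.7, -0.2, 0.0]
grip_width: -0.002
grip_force: 0.0
```

```bash
python3 - <<'E'
from st import *
q,p,R=st()
c=cap("wrist"); save(c,"w4"); save(cap("scene"),"sc4")
print((R.T@(Tc(155)-p)).round(1),R.T@S@[0,0,-1.])
E
```

```text
9.1 TCP [-35.6   8.4  53.5] q [-1.01  0.56  1.99  2.14  0.29 -0.84] F [-0.19 -0.75  0.02]
[0.6 0.3 6.6] [-7.04686716e-01 -4.41117232e-04  7.09518455e-01]
```

View pics/w4.png

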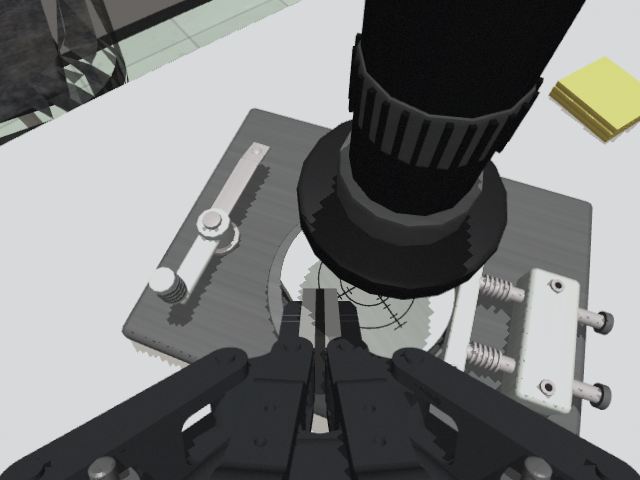

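The fingertips at about (320,290) are just above the disc. Clip and knob are on the left, bar on the right, and the ring light is clear ahead. Now I'll lower gently.

Call:
move_arm --moves '[{"turn": [0, 0, 0], "translation": [-0.7, 0, 0.7], "hand": 0}, {"turn": [0, 0, 0], "translation": [-0.7, 0, 0.7], "hand": 0}, {"turn": [0, 0, 0], "translation": [-0.7, 0, 0.7], "hand": 0}, {"turn": [0, 0, 0], "translation": [-0.4, 0, 0.4], "hand": 0}, {"turn": [0, 0, 0], "translation": [0, 0, 0], "hand": 0}]'

```text
time_s: 9.62
eef_pos: [455.1, -398.7, 50.6]
ee_rot: [0.124, 0.874, -0.3, 0.36]
force: [0.0, -0.8, -1.1]
grip_width: -0.001
grip_force: 0.0
```

Call:
move_arm --moves '[{"turn": [0, 0, 0], "translation": [-0.4, 0, 0.4], "hand": 0}, {"turn": [0, 0, 0], "translation": [0, 0, 0], "hand": 0}]'

```text
time_s: 9.78
eef_pos: [455.1, -398.8, 49.9]
ee_rot: [0.124, 0.875, -0.3, 0.36]
force: [-0.2, 0.3, 0.1]
grip_width: -0.001
grip_force: 0.0
```

Call:
move_arm --moves '[{"turn": [0, 0, 0], "translation": [-0.4, 0, 0.4], "hand": 0}, {"turn": [0, 0, 0], "translation": [0, 0, 0], "hand": 0}]'

```text
time_s: 9.95
eef_pos: [455.1, -398.8, 49.3]
ee_rot: [0.124, 0.875, -0.3, 0.36]
force: [0.1, -0.3, -0.6]
grip_width: 0.003
grip_force: 0.0
```

Call:
move_arm --moves '[{"turn": [0, 0, 0], "translation": [-0.4, 0, 0.4], "hand": 0}, {"turn": [0, 0, 0], "translation": [-0.4, 0, 0.4], "hand": 0}, {"turn": [0, 0, 0], "translation": [0, 0, 0], "hand": 0}]'

```text
time_s: 10.2
eef_pos: [455.1, -398.7, 48.1]
ee_rot: [0.124, 0.875, -0.3, 0.36]
force: [0.0, 0.4, 0.4]
grip_width: -0.006
grip_force: 0.0
```

Call:
move_arm --moves '[{"turn": [0, 0, 0], "translation": [-0.4, 0, 0.4], "hand": 0}, {"turn": [0, 0, 0], "translation": [0, 0, 0], "hand": 0}]'

```text
time_s: 10.37
eef_pos: [455.1, -398.7, 47.6]
ee_rot: [0.124, 0.875, -0.3, 0.36]
force: [-0.2, 0.4, -0.0]
grip_width: -0.002
grip_force: 0.0
```

Call:
move_arm --moves '[{"turn": [0, 0, 0], "translation": [-0.4, 0, 0.4], "hand": 0}, {"turn": [0, 0, 0], "translation": [0, 0, 0], "hand": 0}]'

```text
time_s: 10.53
eef_pos: [455.2, -398.8, 47.1]
ee_rot: [0.124, 0.875, -0.3, 0.361]
force: [-0.3, 0.1, 1.0]
grip_width: -0.001
grip_force: 0.2
```

Call:
move_arm --moves '[{"turn": [0, 0, 0], "translation": [-0.3, 0, 0.3], "hand": 0}, {"turn": [0, 0, 0], "translation": [0, 0, 0], "hand": 0}]'

```text
time_s: 10.7
eef_pos: [455.3, -398.9, 46.9]
ee_rot: [0.124, 0.874, -0.3, 0.361]
force: [-0.7, 0.0, 1.9]
grip_width: -0.003
grip_force: 1.0
```

Call:
move_arm --moves '[{"turn": [0, 0, 0], "translation": [-0.4, 0, 0.4], "hand": 0}, {"turn": [0, 0, 0], "translation": [-0.3, 0, 0.3], "hand": 0}, {"turn": [0, 0, 0], "translation": [0, 0, 0], "hand": 0}]'

```text
time_s: 10.95
eef_pos: [455.7, -399.2, 46.6]
ee_rot: [0.124, 0.874, -0.299, 0.362]
force: [0.4, 1.4, 6.5]
grip_width: -0.002
grip_force: 3.1
```

```bash
python3 - <<'E'
from st import *
q,p,R=st()
tip=sc(p+19*R[:,2]-9*R[:,0]); print(tip.round(1),np.hypot(*tip[:2]),np.degrees(np.arctan2(tip[1],tip[0])))
E
```

```text
10.95 TCP [-35.7   8.3  46.6] q [-1.01  0.58  1.99  2.19  0.3  -0.9 ] F [-0.96  1.03  6.52]
[-29.1  10.7  26.8] 30.952218350718542 159.85937783460827
```

```bash
cat >> st.py <<'E'
def arc(R,a0,a1,n,r):
    a=np.radians(np.linspace(a0,a1,n+1)); P=r*np.stack([np.cos(a),np.sin(a),0*a],1)
    return (np.diff(P,axis=0)@S.T@R).round(1)
E
python3 - <<'E'
from st import *
q,p,R=st(); d=arc(R,160,226,10,29); print(d.tolist())
for x in d: q,p,R=path([(1,[0,0,0],x)],q,p,R,0)
print(q.round(2),sc(p))
E
```

```text
10.95 TCP [-35.7   8.3  46.6] q [-1.01  0.58  1.99  2.19  0.3  -0.9 ] F [-0.96  1.03  6.52]
[[-1.4, 2.7, -1.4], [-1.2, 2.9, -1.2], [-0.9, 3.1, -0.9], [-0.7, 3.2, -0.7], [-0.4, 3.3, -0.4], [-0.2, 3.3, -0.2], [0.1, 3.3, 0.1], [0.4, 3.3, 0.4], [0.7, 3.2, 0.7], [0.9, 3.1, 0.9]]
[-1.08  0.58  1.99  2.07  0.33 -0.83] [-28.53655136 -22.55286979  46.60331014]
```

Call:
move_arm --moves '[{"turn": [0, 0, 0], "translation": [-1.4, 2.7, -1.4], "hand": 0}, {"turn": [0, 0, 0], "translation": [-1.2, 2.9, -1.2], "hand": 0}, {"turn": [0, 0, 0], "translation": [-0.9, 3.1, -0.9], "hand": 0}, {"turn": [0, 0, 0], "translation": [-0.7, 3.2, -0.7], "hand": 0}, {"turn": [0, 0, 0], "translation": [-0.4, 3.3, -0.4], "hand": 0}]'

```text
time_s: 11.37
eef_pos: [441.4, -407.0, 46.7]
ee_rot: [0.124, 0.874, -0.299, 0.362]
force: [2.6, 3.0, 6.3]
grip_width: -0.003
grip_force: 2.8
```

Call:
move_arm --moves '[{"turn": [0, 0, 0], "translation": [-0.2, 3.3, -0.2], "hand": 0}, {"turn": [0, 0, 0], "translation": [0.1, 3.3, 0.1], "hand": 0}, {"turn": [0, 0, 0], "translation": [0.4, 3.3, 0.4], "hand": 0}, {"turn": [0, 0, 0], "translation": [0.7, 3.2, 0.7], "hand": 0}, {"turn": [0, 0, 0], "translation": [0.9, 3.1, 0.9], "hand": 0}]'

```text
time_s: 11.78
eef_pos: [433.5, -420.9, 46.6]
ee_rot: [0.124, 0.874, -0.299, 0.362]
force: [1.0, 4.7, 7.7]
grip_width: 0.001
grip_force: 4.0
```

```bash
python3 - <<'E'
from st import *
q,p,R=st()
tip=sc(p+19*R[:,2]-7.5*R[:,0]); print(tip.round(1),np.hypot(*tip[:2]),np.degrees(np.arctan2(tip[1],tip[0])))
c=cap("scene");save(c,"sc5");print(proj(c,w([0,0,28]))); 
for n in ["side","wrist"]: c=cap(n);save(c,n+"5"); cv2.imwrite(f"pics/top5{n}.png",top(c,k=3)); 
a=cv2.imread("pics/top5side.png"); b=cv2.imread("pics/top5wrist.png"); cv2.imwrite("pics/t5.png",cv2.resize(np.vstack([a,b]),None,fx=.8,fy=.8))
E
```

```text
11.7833 TCP [-29.1 -22.1  46.6] q [-1.08  0.58  1.99  2.07  0.34 -0.83] F [-3.49  3.34  7.72]
[-21.5 -19.3  27.8] 28.85510396341422 -138.0649916404405
[304.78965045 234.37725658]
```

View pics/t5.png

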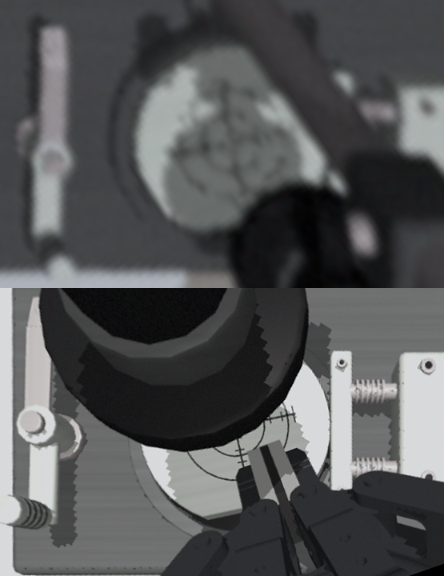

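```bash
python3 - <<'E'
from st import *
q,p,R=st(); print((R.T@S@np.array([-4,31,0])).round(1))
E
```

```text
11.9333 TCP [-28.6 -22.6  46.6] q [-1.08  0.58  1.99  2.07  0.33 -0.83] F [-1.69  1.41  6.86]
[  4.9 -30.5   4.8]
```

Call:
move_arm --moves '[{"turn": [0, 0, 0], "translation": [0, 0, -8], "hand": 0}, {"turn": [0, 0, 0], "translation": [1.6, -10.2, -8], "hand": 0}, {"turn": [0, 0, 0], "translation": [1.6, -10.2, -10], "hand": 0}, {"turn": [0, 0, 0], "translation": [1.6, -10.1, -12], "hand": 0}, {"turn": [0, 0, 0], "translation": [0, 0, 0], "hand": 0}]'

```text
time_s: 12.35
eef_pos: [433.5, -380.5, 77.3]
ee_rot: [0.124, 0.875, -0.299, 0.361]
force: [0.4, -0.3, 0.1]
grip_width: -0.001
grip_force: 0.0
```

```bash
python3 - <<'E'
from st import *
q,p,R=st(); print((R.T@(Tc(155)-p)).round(1))
c=cap("wrist");save(c,"w6"); cv2.imwrite("pics/t6.png",top(c,k=5,y0=-60,y1=60,x0=-60,x1=40))
E
```

```text
12.35 TCP [-63.3  -0.6  77.3] q [-1.03  0.47  2.06  2.05  0.29 -0.77] F [0.42 0.16 0.09]
[ 4.5  1.3 44.1]
```

View pics/t6.png

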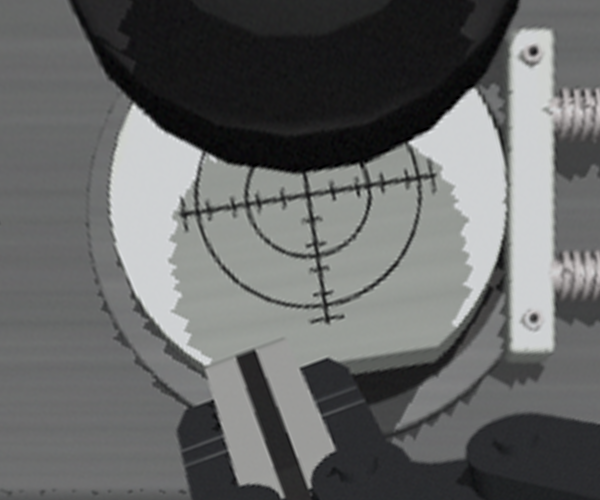

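The cross and the flat, whose edge runs (350,362)–(440,345), put the normal at about 189°. So the stroke turned the disc 47° and about 81° remain. Next stroke will press a little harder.

```bash
cat >> st.py <<'E'
def Tc(ang,r=27,z=28,R=None):
    R=Rf if R is None else R
    return w([r*np.cos(np.radians(ang)),r*np.sin(np.radians(ang)),z])-(19*R[:,2]-7.5*R[:,0])
E
python3 - <<'E'
from st import *
q,p,R=st(); T=Tc(150,27,28.5,R); d=(R.T@(T-p)); print(d.round(1),sc(T)); path([(4,[0,0,0],d/4)])
d=arc(R,150,229,12,27.3); print(d.tolist())
E
```

```text
12.4 TCP [-62.5  -1.3  76.8] q [-1.03  0.47  2.06  2.05  0.29 -0.77] F [-0.14 -0.29 -0.18]
[ 3.  -0.5 44.7] [-30.9850415   10.75016843  47.25880102]
4 [0, 0, 0] [ 0.75124229 -0.1328623  11.18227787] -> [-1.    0.59  1.97  2.17  0.29 -0.87] cost 5.4e-21 speed 0.22 [-31.   10.8  47.3]
[[-1.6, 2.1, -1.6], [-1.4, 2.4, -1.4], [-1.2, 2.6, -1.2], [-1.0, 2.8, -1.0], [-0.8, 2.9, -0.8], [-0.5, 3.0, -0.5], [-0.3, 3.1, -0.3], [-0.0, 3.1, -0.0], [0.2, 3.1, 0.2], [0.5, 3.1, 0.5], [0.7, 3.0, 0.7], [1.0, 2.8, 1.0]]
```

Call:
move_arm --moves '[{"turn": [0, 0, 0], "translation": [0.8, -0.1, 12], "hand": 0}, {"turn": [0, 0, 0], "translation": [0.8, -0.1, 12], "hand": 0}, {"turn": [0, 0, 0], "translation": [0.8, -0.1, 12], "hand": 0}, {"turn": [0, 0, 0], "translation": [0.6, -0.1, 8.7], "hand": 0}, {"turn": [0, 0, 0], "translation": [-0.4, 0, 0.4], "hand": 0}, {"turn": [0, 0, 0], "translation": [-0.4, 0, 0.4], "hand": 0}, {"turn": [0, 0, 0], "translation": [-0.4, 0, 0.4], "hand": 0}, {"turn": [0, 0, 0], "translation": [0, 0, 0], "hand": 0}]'

```text
time_s: 13.07
eef_pos: [460.9, -404.0, 46.4]
ee_rot: [0.125, 0.874, -0.299, 0.363]
force: [-2.9, 2.4, 11.8]
grip_width: 0.002
grip_force: 6.3
```

Call:
move_arm --moves '[{"turn": [0, 0, 0], "translation": [-1.3, 2.1, -1.9], "hand": 0}, {"turn": [0, 0, 0], "translation": [-1.4, 2.4, -1.4], "hand": 0}, {"turn": [0, 0, 0], "translation": [-1.2, 2.6, -1.2], "hand": 0}, {"turn": [0, 0, 0], "translation": [-1, 2.8, -1], "hand": 0}, {"turn": [0, 0, 0], "translation": [-0.8, 2.9, -0.8], "hand": 0}, {"turn": [0, 0, 0], "translation": [-0.5, 3, -0.5], "hand": 0}]'

```text
time_s: 13.57
eef_pos: [444.1, -410.6, 46.6]
ee_rot: [0.124, 0.874, -0.299, 0.363]
force: [1.9, 2.4, 8.1]
grip_width: -0.005
grip_force: 4.1
```

Call:
move_arm --moves '[{"turn": [0, 0, 0], "translation": [-0.3, 3.1, -0.3], "hand": 0}, {"turn": [0, 0, 0], "translation": [0, 3.1, 0], "hand": 0}, {"turn": [0, 0, 0], "translation": [0.2, 3.1, 0.2], "hand": 0}, {"turn": [0, 0, 0], "translation": [0.5, 3.1, 0.5], "hand": 0}, {"turn": [0, 0, 0], "translation": [0.7, 3, 0.7], "hand": 0}, {"turn": [0, 0, 0], "translation": [1, 2.8, 1], "hand": 0}, {"turn": [0, 0, 0], "translation": [0, 0, 0], "hand": 0}]'

```text
time_s: 14.15
eef_pos: [435.0, -426.8, 46.6]
ee_rot: [0.124, 0.874, -0.299, 0.362]
force: [0.5, 3.1, 9.4]
grip_width: 0.002
grip_force: 5.0
```

Call:
move_arm --moves '[{"turn": [0, 0, 0], "translation": [0, 0, -8], "hand": 0}, {"turn": [0, 0, 0], "translation": [1.6, -10.2, -8], "hand": 0}, {"turn": [0, 0, 0], "translation": [1.6, -10.2, -10], "hand": 0}, {"turn": [0, 0, 0], "translation": [1.6, -10.1, -12], "hand": 0}, {"turn": [0, 0, 0], "translation": [0, 0, 0], "hand": 0}]'

```text
time_s: 14.57
eef_pos: [434.7, -385.5, 76.7]
ee_rot: [0.124, 0.875, -0.299, 0.361]
force: [-0.4, 0.7, -0.1]
grip_width: -0.002
grip_force: 0.0
```

```bash
python3 - <<'E'
from st import *
q,p,R=st(); 
c=cap("wrist");save(c,"w7"); im=top(c,k=5,y0=-60,y1=60,x0=-60,x1=40); cv2.imwrite("pics/t7.png",im)
T=Tc(150,27,28.5,R); d=(R.T@(T-p)); print(d.round(1))
E
```

```text
14.5667 TCP [-58.4  -2.3  76.7] q [-1.04  0.48  2.05  2.03  0.29 -0.75] F [-0.84  0.02 -0.13]
[ 0.7 -2.8 42.2]
```

View pics/t7.png

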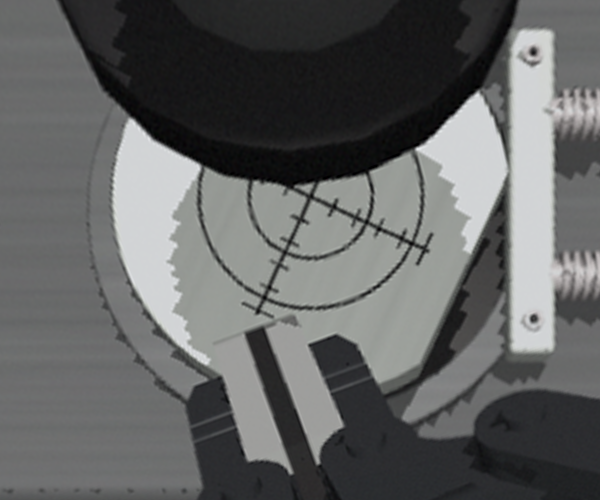

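The flat's normal is now at about 245.5°, so 24.5° remain. At the observed ratio of 0.72, a stroke of about 38° should do it. My picture views are used up, so from here I'll check by code.

```bash
python3 - <<'E'
from st import *
q,p,R=st(); T=Tc(165,27,28.5,R); d=(R.T@(T-p)); print(d.round(1),sc(T))
print(arc(R,165,203,8,27.3).tolist())
E
```

```text
14.6167 TCP [-57.5  -2.9  76.2] q [-1.04  0.48  2.05  2.03  0.29 -0.75] F [ 0.19 -0.61 -0.27]
[-2.8  1.5 38.1] [-33.67901788   4.23920274  47.2602871 ]
[[-0.9, 1.9, -0.9], [-0.8, 2.0, -0.7], [-0.6, 2.1, -0.6], [-0.5, 2.1, -0.5], [-0.4, 2.2, -0.4], [-0.3, 2.2, -0.2], [-0.1, 2.3, -0.1], [0.0, 2.3, 0.0]]
```

Call:
move_arm --moves '[{"turn": [0, 0, 0], "translation": [-0.7, 0.4, 10], "hand": 0}, {"turn": [0, 0, 0], "translation": [-0.7, 0.4, 10], "hand": 0}, {"turn": [0, 0, 0], "translation": [-0.7, 0.4, 10], "hand": 0}, {"turn": [0, 0, 0], "translation": [-0.7, 0.3, 8.1], "hand": 0}, {"turn": [0, 0, 0], "translation": [-0.5, 0, 0.4], "hand": 0}, {"turn": [0, 0, 0], "translation": [-0.4, 0, 0.5], "hand": 0}, {"turn": [0, 0, 0], "translation": [0, 0, 0], "hand": 0}]'

```text
time_s: 15.2
eef_pos: [454.0, -405.1, 46.6]
ee_rot: [0.125, 0.874, -0.299, 0.362]
force: [-0.9, 2.6, 10.7]
grip_width: -0.003
grip_force: 5.3
```

Call:
move_arm --moves '[{"turn": [0, 0, 0], "translation": [-0.9, 1.9, -0.9], "hand": 0}, {"turn": [0, 0, 0], "translation": [-0.8, 2, -0.7], "hand": 0}, {"turn": [0, 0, 0], "translation": [-0.6, 2.1, -0.6], "hand": 0}, {"turn": [0, 0, 0], "translation": [-0.5, 2.1, -0.5], "hand": 0}, {"turn": [0, 0, 0], "translation": [-0.4, 2.2, -0.4], "hand": 0}, {"turn": [0, 0, 0], "translation": [-0.3, 2.2, -0.2], "hand": 0}, {"turn": [0, 0, 0], "translation": [-0.1, 2.3, -0.1], "hand": 0}, {"turn": [0, 0, 0], "translation": [0, 2.3, 0], "hand": 0}, {"turn": [0, 0, 0], "translation": [0, 0, 0], "hand": 0}]'

```text
time_s: 15.95
eef_pos: [439.7, -415.2, 46.5]
ee_rot: [0.124, 0.874, -0.299, 0.362]
force: [-1.5, 6.2, 13.3]
grip_width: -0.003
grip_force: 6.5
```

Call:
move_arm --moves '[{"turn": [0, 0, 0], "translation": [0, 0, -10], "hand": 0}, {"turn": [0, 0, 0], "translation": [0, -5, -15], "hand": 0}, {"turn": [0, 0, 0], "translation": [0, -5, -15], "hand": 0}, {"turn": [0, 0, 0], "translation": [0, 0, 0], "hand": 0}, {"turn": [0, 0, 0], "translation": [0, 0, 0], "hand": 0}]'

```text
time_s: 16.37
eef_pos: [422.7, -389.8, 73.6]
ee_rot: [0.124, 0.874, -0.3, 0.361]
force: [0.5, 0.6, 0.2]
grip_width: -0.002
grip_force: 0.0
```

```bash
cat > ang.py <<'E'
from st import *
# cross angle: dark-line score around the disc centre in the top view; bar edge from brightness
def cross(c,ctr,lim=(-24,24)):
    K=6; im=top(c,k=K,y0=-60,y1=60,x0=-60,x1=40); g=cv2.cvtColor(im,cv2.COLOR_BGR2GRAY).astype(np.float32)
    bh=cv2.morphologyEx(g,cv2.MORPH_BLACKHAT,np.ones((9,9)))
    best=[]
    for cx in np.arange(ctr[0]-2,ctr[0]+2.1,.5):
      for cy in np.arange(ctr[1]-2,ctr[1]+2.1,.5):
        for a in np.arange(0,90,1.):
            s=0
            for k in range(4):
                t=np.radians(a+90*k); r=np.arange(4,24,.25); X=cx+r*np.cos(t); Y=cy+r*np.sin(t)
                ok=X<-1
                if ok.sum()<20: continue
                s+=cv2.remap(bh,((60-Y[ok])*K).astype(np.float32),((40-X[ok])*K).astype(np.float32),1).clip(0,60).sum()
            best.append((s,a,cx,cy))
    return max(best)
def bar(c):
    K=6; im=top(c,z=31,k=K,y0=-60,y1=60,x0=-60,x1=40); g=cv2.cvtColor(im,cv2.COLOR_BGR2GRAY).astype(np.float32)
    out=[]
    for x in (-20,-15,-10,-5):
        row=g[int((40-x)*K)-2:int((40-x)*K)+3].mean(0)[int((60+25)*K):int((60+58)*K)]
        d=np.diff(cv2.GaussianBlur(row[None],(7,1),0)[0]); out.append(round(-25-np.argmax(d)/K,1))
        out.append(round(-25-np.argmin(d)/K,1))
    return out
E
python3 - <<'E'
from ang import *
st(); c=cap("wrist"); save(c,"w8")
for n in ("w6","w7","w8"): c=load(n); print(n,cross(c,(1,-1.5)),bar(c))
E
```

```text
16.3667 TCP [-61.2 -14.7  73.6] q [-1.07  0.47  2.07  2.03  0.31 -0.77] F [-0.18  0.75  0.17]
w6 (np.float32(7483.584), np.float64(7.0), np.float64(0.5), np.float64(-2.0)) [np.float64(-41.3), np.float64(-35.5), np.float64(-41.3), np.float64(-38.0), np.float64(-41.5), np.float64(-39.7), np.float64(-41.3), np.float64(-40.5)]
w7 (np.float32(9373.154), np.float64(65.0), np.float64(0.5), np.float64(-2.0)) [np.float64(-41.5), np.float64(-50.2), np.float64(-41.3), np.float64(-32.3), np.float64(-25.3), np.float64(-34.7), np.float64(-41.3), np.float64(-37.0)]
w8 (np.float32(6235.0117), np.float64(1.0), np.float64(-1.0), np.float64(-2.0)) [np.float64(-36.5), np.float64(-44.8), np.float64(-36.3), np.float64(-35.5), np.float64(-36.3), np.float64(-35.5), np.float64(-36.3), np.float64(-35.5)]
```

The cross now reads 1° (mod 90°), so the flat's normal is at about 270°. The bar's face has moved in about 5 mm and reads the same along its length, so it's flush. Next is the clip: go upright over the knob with the camera side outward.

```bash
python3 - <<'E'
from ang import *
q,p,R=st()
R1=tool2(33,20,False)
for Rn,pn,n in [(R1,w([-110,-10,170]),12),(tool2(25,10,False)@E('z',-np.pi/2),w([-105,20,180]),14),(tool2(10,0,True),w([-70,60,180]),14),(tool2(0,0,True),w([-36,78,125]),4)]:
    l=leg(R,p,Rn,pn,n); q,p,R=path([l],q,p,R)
E
```

```text
16.4167 TCP [-61.  -14.8  73.2] q [-1.07  0.48  2.07  2.03  0.31 -0.77] F [-0.01  0.5  -0.26]
12 [ 0.0001 -0.0172  0.    ] [ 2.27 -1.76 -8.59] -> [-1.02  0.19  2.    0.47  0.44  0.84] cost 3.2e-19 speed 0.98 [-109.9  -10.   170. ]
14 [ 0.003  -0.0123 -0.101 ] [ 2.36 -0.78 -0.12] -> [-0.89  0.24  1.85  0.04  0.61 -0.08] cost 2.1e-19 speed 0.38 [-105.   20.  180.]
14 [ 0.0172  0.0114 -0.0996] [0.19 4.   1.02] -> [-0.8   0.44  1.51 -0.04  1.01 -1.34] cost 2.3e-30 speed 0.64 [-70.   60.1 180. ]
4 [-0.0001  0.0437  0.0001] [-6.96  4.48 14.61] -> [-0.8   0.66  1.31  0.    1.18 -1.36] cost 1.4e-27 speed 0.38 [-36.  78. 125.]
```

Call:
move_arm --moves '[{"turn": [0, -0.0172, 0], "translation": [2.3, -1.8, -8.6], "hand": 0}, {"turn": [0, -0.0172, 0], "translation": [2.3, -1.8, -8.6], "hand": 0}, {"turn": [0, -0.0172, 0], "translation": [2.3, -1.8, -8.6], "hand": 0}, {"turn": [0, -0.0172, 0], "translation": [2.3, -1.8, -8.6], "hand": 0}, {"turn": [0, -0.0172, 0], "translation": [2.3, -1.8, -8.6], "hand": 0}, {"turn": [0, -0.0172, 0], "translation": [2.3, -1.8, -8.6], "hand": 0}, {"turn": [0, -0.0172, 0], "translation": [2.3, -1.8, -8.6], "hand": 0}, {"turn": [0, -0.0172, 0], "translation": [2.3, -1.8, -8.6], "hand": 0}, {"turn": [0, -0.0172, 0], "translation": [2.3, -1.8, -8.6], "hand": 0}, {"turn": [0, -0.0172, 0], "translation": [2.3, -1.8, -8.6], "hand": 0}]'

```text
time_s: 17.25
eef_pos: [403.6, -352.1, 153.5]
ee_rot: [0.098, 0.902, -0.31, 0.283]
force: [-0.5, -0.8, 0.0]
grip_width: -0.004
grip_force: 0.0
```

Call:
move_arm --moves '[{"turn": [0, -0.0172, 0], "translation": [2.3, -1.8, -8.6], "hand": 0}, {"turn": [0, -0.0172, 0], "translation": [2.3, -1.8, -8.6], "hand": 0}, {"turn": [0.0035, -0.0143, -0.118], "translation": [2.7, -0.9, -0.1], "hand": 0}, {"turn": [0.0035, -0.0143, -0.118], "translation": [2.7, -0.9, -0.1], "hand": 0}, {"turn": [0.0035, -0.0143, -0.118], "translation": [2.7, -0.9, -0.1], "hand": 0}, {"turn": [0.0035, -0.0143, -0.118], "translation": [2.7, -0.9, -0.1], "hand": 0}, {"turn": [0.0035, -0.0143, -0.118], "translation": [2.7, -0.9, -0.1], "hand": 0}, {"turn": [0.0035, -0.0143, -0.118], "translation": [2.7, -0.9, -0.1], "hand": 0}, {"turn": [0.0035, -0.0143, -0.118], "translation": [2.7, -0.9, -0.1], "hand": 0}, {"turn": [0.0035, -0.0143, -0.118], "translation": [2.7, -0.9, -0.1], "hand": 0}]'

```text
time_s: 18.08
eef_pos: [421.3, -342.5, 178.8]
ee_rot: [0.175, 0.963, 0.137, 0.15]
force: [-0.4, -0.2, 0.6]
grip_width: -0.001
grip_force: 0.0
```

Call:
move_arm --moves '[{"turn": [0.0035, -0.0143, -0.118], "translation": [2.7, -0.9, -0.1], "hand": 0}, {"turn": [0.0035, -0.0143, -0.118], "translation": [2.7, -0.9, -0.1], "hand": 0}, {"turn": [0.0035, -0.0143, -0.118], "translation": [2.7, -0.9, -0.1], "hand": 0}, {"turn": [0.0035, -0.0143, -0.118], "translation": [2.7, -0.9, -0.1], "hand": 0}, {"turn": [0.02, 0.0133, -0.116], "translation": [0.2, 4.7, 1.2], "hand": 0}, {"turn": [0.02, 0.0133, -0.116], "translation": [0.2, 4.7, 1.2], "hand": 0}, {"turn": [0.02, 0.0133, -0.116], "translation": [0.2, 4.7, 1.2], "hand": 0}, {"turn": [0.02, 0.0133, -0.116], "translation": [0.2, 4.7, 1.2], "hand": 0}, {"turn": [0.02, 0.0133, -0.116], "translation": [0.2, 4.7, 1.2], "hand": 0}, {"turn": [0.02, 0.0133, -0.116], "translation": [0.2, 4.7, 1.2], "hand": 0}]'

```text
time_s: 18.92
eef_pos: [454.1, -348.2, 182.5]
ee_rot: [0.148, 0.741, 0.655, 0.019]
force: [0.5, 0.6, 1.0]
grip_width: 0.003
grip_force: 0.0
```

Call:
move_arm --moves '[{"turn": [0.02, 0.0133, -0.116], "translation": [0.2, 4.7, 1.2], "hand": 0}, {"turn": [0.02, 0.0133, -0.116], "translation": [0.2, 4.7, 1.2], "hand": 0}, {"turn": [0.02, 0.0133, -0.116], "translation": [0.2, 4.7, 1.2], "hand": 0}, {"turn": [0.02, 0.0133, -0.116], "translation": [0.2, 4.7, 1.2], "hand": 0}, {"turn": [0.02, 0.0133, -0.116], "translation": [0.2, 4.7, 1.2], "hand": 0}, {"turn": [0.02, 0.0133, -0.116], "translation": [0.2, 4.7, 1.2], "hand": 0}, {"turn": [0, 0, 0], "translation": [0, 0, 0], "hand": 0.45}]'

```text
time_s: 19.5
eef_pos: [482.7, -342.9, 179.0]
ee_rot: [0.076, 0.48, 0.873, -0.042]
force: [0.9, -0.5, 0.4]
grip_width: 0.126
grip_force: 0.0
```

```bash
python3 - <<'E'
from ang import *
q,p,R=st()
c=cap("wrist"); save(c,"w9"); P=(cloud(c).reshape(-1,3)-O)@S
m=(np.abs(P[:,0]+36)<20)&(np.abs(P[:,1]-78)<20)&(P[:,2]>42)&(P[:,2]<58); k=P[m]; print("knob top",m.sum(),np.median(k,0).round(1),k.min(0).round(1),k.max(0).round(1))
print(bar(c)); 
l=leg(R,p,tool2(0,0,True),w([-36,78,110]),6); path([l],q,p,R)
E
```

```text
19.5 TCP [-69.   61.1 179. ] q [-0.8   0.44  1.51 -0.04  1.02 -1.35] F [0.88 0.52 0.43]
knob top 253 [-37.8  75.1  49.8] [-41.9  69.7  42.2] [-30.7  81.   51.5]
[np.float64(-36.2), np.float64(-44.8), np.float64(-36.2), np.float64(-35.0), np.float64(-36.2), np.float64(-35.0), np.float64(-36.2), np.float64(-35.0)]
6 [-0.0001  0.029   0.0008] [-4.32  2.81 12.02] -> [-0.8   0.67  1.32 -0.    1.15 -1.36] cost 7.2e-30 speed 0.29 [-36.  78. 110.]
```

```bash
python3 - <<'E'
from ang import *
q,p,R=st()
l=leg(R,p,tool2(0,0,True),w([-36.5,76.5,100]),6); q,p,R=path([l],q,p,R)
q,p,R=path([(4,[0,0,0],[0,0,12])],q,p,R)
E
```

```text
19.55 TCP [-69.2  60.7 179.1] q [-0.8   0.44  1.51 -0.04  1.01 -1.34] F [-0.06 -0.72  0.57]
6 [ 0.0001  0.0291 -0.0002] [-4.08  2.64 13.69] -> [-0.8   0.68  1.33  0.    1.12 -1.36] cost 4.6e-30 speed 0.30 [-36.5  76.5 100. ]
4 [0, 0, 0] [0, 0, 12] -> [-0.8   0.75  1.37  0.    1.03 -1.36] cost 9.6e-22 speed 0.13 [-36.5  76.5  52. ]
```

Call:
move_arm --moves '[{"turn": [0, 0.029, 0], "translation": [-4.1, 2.6, 13.7], "hand": 0.45}, {"turn": [0, 0.029, 0], "translation": [-4.1, 2.6, 13.7], "hand": 0.45}, {"turn": [0, 0.029, 0], "translation": [-4.1, 2.6, 13.7], "hand": 0.45}, {"turn": [0, 0.029, 0], "translation": [-4.1, 2.6, 13.7], "hand": 0.45}, {"turn": [0, 0.029, 0], "translation": [-4.1, 2.6, 13.7], "hand": 0.45}, {"turn": [0, 0.029, 0], "translation": [-4.1, 2.6, 13.7], "hand": 0.45}, {"turn": [0, 0, 0], "translation": [0, 0, 0], "hand": 0.45}]'

```text
time_s: 20.13
eef_pos: [511.8, -362.7, 97.8]
ee_rot: [-0.001, 0.486, 0.874, 0.001]
force: [0.0, -0.0, -0.7]
grip_width: 0.453
grip_force: 0.0
```

```bash
python3 - <<'E'
from ang import *
q,p,R=st(); s=sense(); print(s["grip_width"])
c=cap("wrist"); save(c,"w10"); P=(cloud(c).reshape(-1,3)-p)@R
# points in tool frame: finger tips and knob
tz=p[2]-50
m=(np.abs(P[:,0])<25)&(np.abs(P[:,1])<22)&(np.abs(P[:,2]-tz)<2.5); k=P[m]; print("knob top in tool",m.sum(),np.median(k,0).round(1),k.min(0).round(1),k.max(0).round(1))
m=(np.abs(P[:,0])<25)&(np.abs(P[:,1])<60)&(P[:,2]>5)&(P[:,2]<25); k=P[m]; print("tips",m.sum(),k.min(0).round(1),k.max(0).round(1))
E
```

```text
20.1333 TCP [-36.8  75.2  97.8] q [-0.8   0.68  1.34  0.    1.12 -1.36] F [ 0.04  0.   -0.73]
0.4526508551738422
knob top in tool 389 [-0.5  0.1 47.7] [-6.9 -5.3 45.9] [ 4.5  5.4 50.3]
tips 979 [-11.5 -33.    5. ] [11.3 33.  17.8]
```

The knob is centred between the fingers. Lower and grip it.

Call:
move_arm --moves '[{"turn": [0, 0, 0], "translation": [0, 0, 13], "hand": 0.45}, {"turn": [0, 0, 0], "translation": [0, 0, 13], "hand": 0.45}, {"turn": [0, 0, 0], "translation": [0, 0, 12], "hand": 0.45}, {"turn": [0, 0, 0], "translation": [0, 0, 7], "hand": 0.45}, {"turn": [0, 0, 0], "translation": [0, 0, 0], "hand": 0.3}]'

```text
time_s: 20.6
eef_pos: [511.8, -362.1, 55.0]
ee_rot: [-0.0, 0.484, 0.875, -0.0]
force: [0.6, 0.4, -0.7]
grip_width: 0.325
grip_force: 0.0
```

Call:
move_arm --grip_force 20 --moves '[{"turn": [0, 0, 0], "translation": [0, 0, 0], "hand": 0.1}, {"turn": [0, 0, 0], "translation": [0, 0, 0], "hand": 0.1}, {"turn": [0, 0, 0], "translation": [0, 0, 0], "hand": 0.1}, {"turn": [0, 0, 0], "translation": [0, 0, 0], "hand": 0.1}]'

```text
time_s: 20.93
eef_pos: [512.5, -362.8, 56.8]
ee_rot: [0.001, 0.484, 0.875, -0.001]
force: [-0.9, -0.1, 1.7]
grip_width: 0.108
grip_force: 19.7
```

```bash
python3 - <<'E'
from ang import *
q,p,R=st()
# arc about post, clockwise, yaw with it (turn about tool z positive = clockwise from above)
n=16; th=1.57/n; p0=sc(p)
pc=np.array([p0[0]+36,p0[1],0]); rows=[]
for i in range(n):
    a=th; v=p0-pc; v[2]=0; c_,s_=np.cos(-a),np.sin(-a); nv=np.array([c_*v[0]-s_*v[1],s_*v[0]+c_*v[1],0])
    rows.append((R.T@S@(nv-v)).round(2)); R=R@E('z',a); p0=pc+nv+[0,0,p0[2]]; q,c=track(q,O+S@p0,R)
print(rows[:2],rows[-1],th,q.round(2),c,p0)
E
```

```text
20.9333 TCP [-36.3  75.7  56.8] q [-0.8   0.73  1.37 -0.    1.04 -1.36] F [-0.39 -0.83  1.66]
[array([-0.17,  3.53,  0.  ]), array([-0.17,  3.53,  0.  ])] [-0.17  3.53  0.01] 0.098125 [-0.76  0.83  1.18 -0.    1.12  0.25] 4.418636592297469e-19 [ -0.33099455 111.72308077  56.76667284]
```

Call:
move_arm --moves '[{"turn": [0, 0, 0.098], "translation": [-0.2, 3.5, 0], "hand": 0.1}, {"turn": [0, 0, 0.098], "translation": [-0.2, 3.5, 0], "hand": 0.1}, {"turn": [0, 0, 0.098], "translation": [-0.2, 3.5, 0], "hand": 0.1}, {"turn": [0, 0, 0.098], "translation": [-0.2, 3.5, 0], "hand": 0.1}]'

```text
time_s: 21.27
eef_pos: [525.8, -358.1, 56.8]
ee_rot: [0.002, 0.647, 0.763, -0.001]
force: [-0.3, -2.5, 0.4]
grip_width: 0.114
grip_force: 19.6
```

Call:
move_arm --moves '[{"turn": [0, 0, 0.098], "translation": [-0.2, 3.5, 0], "hand": 0.1}, {"turn": [0, 0, 0.098], "translation": [-0.2, 3.5, 0], "hand": 0.1}, {"turn": [0, 0, 0.098], "translation": [-0.2, 3.5, 0], "hand": 0.1}, {"turn": [0, 0, 0.098], "translation": [-0.2, 3.5, 0], "hand": 0.1}, {"turn": [0, 0, 0.098], "translation": [-0.2, 3.5, 0], "hand": 0.1}, {"turn": [0, 0, 0.098], "translation": [-0.2, 3.5, 0], "hand": 0.1}]'

```text
time_s: 21.77
eef_pos: [546.3, -361.1, 56.8]
ee_rot: [0.002, 0.84, 0.542, -0.0]
force: [-0.6, -2.6, 0.4]
grip_width: 0.113
grip_force: 19.6
```

Call:
move_arm --moves '[{"turn": [0, 0, 0.098], "translation": [-0.2, 3.5, 0], "hand": 0.1}, {"turn": [0, 0, 0.098], "translation": [-0.2, 3.5, 0], "hand": 0.1}, {"turn": [0, 0, 0.098], "translation": [-0.2, 3.5, 0], "hand": 0.1}, {"turn": [0, 0, 0.098], "translation": [-0.2, 3.5, 0], "hand": 0.1}, {"turn": [0, 0, 0.098], "translation": [-0.2, 3.5, 0], "hand": 0.1}, {"turn": [0, 0, 0.098], "translation": [-0.2, 3.5, 0], "hand": 0.1}, {"turn": [0, 0, 0], "translation": [0, 0, 0], "hand": 0.1}]'

```text
time_s: 22.35
eef_pos: [561.9, -375.1, 56.8]
ee_rot: [0.002, 0.961, 0.276, 0.0]
force: [-0.5, -1.8, 2.2]
grip_width: 0.112
grip_force: 19.7
```

```bash
python3 - <<'E'
from ang import *
q,p,R=st(); print(sense()["grip_width"]); print((S.T@R).round(2))
c=cap("side"); save(c,"side11")
E
```

```text
22.35 TCP [  0.4 111.   56.8] q [-0.76  0.83  1.19 -0.    1.12  0.25] F [ 1.22 -1.36  2.24]
0.11160930865559816
[[ 0.  1.  0.]
 [ 1. -0. -0.]
 [-0.  0. -1.]]
```

Call:
move_arm --moves '[{"turn": [0, 0, 0], "translation": [0, 0, 0], "hand": 0.35}, {"turn": [0, 0, 0], "translation": [0, 0, 0], "hand": 0.35}, {"turn": [0, 0, 0], "translation": [0, 0, 0], "hand": 0.35}, {"turn": [0, 0, 0], "translation": [0, 0, -8], "hand": 0.35}, {"turn": [0, 0, 0], "translation": [0, 0, -15], "hand": 0.35}, {"turn": [0, 0, 0], "translation": [10, 0, -20], "hand": 0.35}, {"turn": [0, 0, 0], "translation": [10, 0, -20], "hand": 0.35}, {"turn": [0, 0, 0], "translation": [5, 0, -20], "hand": 0.35}, {"turn": [0, 0, 0], "translation": [0, 0, 0], "hand": 0.35}]'

```text
time_s: 23.15
eef_pos: [584.7, -360.8, 144.4]
ee_rot: [0.004, 0.96, 0.279, 0.002]
force: [0.0, -0.9, -0.1]
grip_width: 0.348
grip_force: 0.0
```

```bash
python3 - <<'E'
from ang import *
q,p,R=st()
for n in ("wrist","side"):
    c=cap(n); save(c,n+"12"); P=(cloud(c).reshape(-1,3)-O)@S
    m=(np.hypot(P[:,0],P[:,1]-78)<55)&(P[:,2]>42)&(P[:,2]<55); k=P[m]
    print(n,"knob",m.sum(),np.median(k,0).round(1) if m.sum() else "")
    m=(np.abs(P[:,0])<25)&(P[:,1]>28)&(P[:,1]<75)&(P[:,2]>29.5+0.8)&(P[:,2]<45); k=P[m]
    print(" leaf",m.sum(),k.min(0).round(1) if m.sum() else "",k.max(0).round(1) if m.sum() else "", np.median(k,0).round(1) if m.sum() else "")
    print(" bar",bar(c)) 
    for a,b in (("side0",c),) if n=="side" else (): 
        A=(cloud(load("side0")).reshape(-1,3))
    if n=="side":
        i0=load("side0")["image"].astype(int); d=np.abs(c["image"].astype(int)-i0).sum(2)>60
        for nm,(u,v) in dict(bottle=(462,287),bit=(360,203),notes=(239,310),yel=(308,195)).items(): print(nm,d[v-20:v+20,u-20:u+20].sum())
E
```

```text
23.15 TCP [  0.4 137.9 144.4] q [-0.72  0.76  1.08 -0.    1.3   0.28] F [ 0.76 -0.43 -0.05]
wrist knob 314 [  0.3 112.5  49.8]
 leaf 810 [-7.  28.  34.1] [ 7.9 75.  40.7] [ 0.5 53.8 36.5]
 bar [np.float64(-41.7), np.float64(-40.7), np.float64(-46.8), np.float64(-45.8), np.float64(-40.7), np.float64(-56.3), np.float64(-36.7), np.float64(-28.3)]
side knob 31 [  1.8 113.9  49.6]
 leaf 110 [-17.6  28.   30.4] [21.9 74.8 40.9] [ 0.1 49.7 36.7]
 bar [np.float64(-45.2), np.float64(-48.3), np.float64(-38.7), np.float64(-46.2), np.float64(-30.0), np.float64(-43.0), np.float64(-35.5), np.float64(-40.0)]
bottle 0
bit 240
notes 0
yel 349
```

```bash
python3 - <<'E'
from ang import *
q,p,R=st()
for Rn,pn,n in [(tool2(15,0,True),w([-60,110,230]),14),(tool2(35,0,True),w([-115,5,245]),6)]:
    l=leg(R,p,Rn,pn,n); q,p,R=path([l],q,p,R)
c=load("side12"); i0=load("side0")
for nm,(x,y,z,h) in dict(bit=(319.7,-298.6,26,30),yel=(230.8,-394.8,10,35)).items():
    for cc in (i0,c):
        P=cloud(cc).reshape(-1,3); m=(np.abs(P[:,2]-z)<4)&(np.hypot(P[:,0]-x,P[:,1]-y)<60); print(nm,m.sum(),P[m].mean(0).round(1))
E
```

```text
23.25 TCP [ -0.7 136.4 139.9] q [-0.72  0.76  1.08 -0.    1.3   0.28] F [-0.92 -0.38 -0.48]
14 [-0.0145 -0.0145 -0.1113] [ 0.77 -4.4  -6.77] -> [-0.71  0.43  1.41 -0.09  1.05 -1.24] cost 1.2e-29 speed 0.69 [-60.  109.9 230. ]
6 [ 0.0001 -0.0582  0.    ] [  7.47 -17.48  -5.96] -> [-0.87  0.09  1.91 -0.16  0.55 -1.32] cost 2.3e-23 speed 0.50 [-115.    5.  245.]
bit 458 [ 313.8 -297.2   26.2]
bit 396 [ 315.  -301.5   26.2]
yel 599 [ 231.2 -396.7   10.3]
yel 577 [ 231.1 -396.2   10.4]
```

Call:
move_arm --moves '[{"turn": [-0.0145, -0.0145, -0.111], "translation": [0.8, -4.4, -6.8], "hand": 0.35}, {"turn": [-0.0145, -0.0145, -0.111], "translation": [0.8, -4.4, -6.8], "hand": 0.35}, {"turn": [-0.0145, -0.0145, -0.111], "translation": [0.8, -4.4, -6.8], "hand": 0.35}, {"turn": [-0.0145, -0.0145, -0.111], "translation": [0.8, -4.4, -6.8], "hand": 0.35}, {"turn": [-0.0145, -0.0145, -0.111], "translation": [0.8, -4.4, -6.8], "hand": 0.35}, {"turn": [-0.0145, -0.0145, -0.111], "translation": [0.8, -4.4, -6.8], "hand": 0.35}, {"turn": [-0.0145, -0.0145, -0.111], "translation": [0.8, -4.4, -6.8], "hand": 0.35}, {"turn": [-0.0145, -0.0145, -0.111], "translation": [0.8, -4.4, -6.8], "hand": 0.35}, {"turn": [-0.0145, -0.0145, -0.111], "translation": [0.8, -4.4, -6.8], "hand": 0.35}, {"turn": [-0.0145, -0.0145, -0.111], "translation": [0.8, -4.4, -6.8], "hand": 0.35}]'

```text
time_s: 24.08
eef_pos: [548.2, -327.4, 203.3]
ee_rot: [0.085, 0.663, 0.742, -0.048]
force: [0.1, 0.3, -0.1]
grip_width: 0.35
grip_force: 0.0
```

Call:
move_arm --moves '[{"turn": [-0.0145, -0.0145, -0.111], "translation": [0.8, -4.4, -6.8], "hand": 0.35}, {"turn": [-0.0145, -0.0145, -0.111], "translation": [0.8, -4.4, -6.8], "hand": 0.35}, {"turn": [-0.0145, -0.0145, -0.111], "translation": [0.8, -4.4, -6.8], "hand": 0.35}, {"turn": [-0.0145, -0.0145, -0.111], "translation": [0.8, -4.4, -6.8], "hand": 0.35}, {"turn": [0, -0.058, 0], "translation": [7.5, -17.5, -6], "hand": 0.35}, {"turn": [0, -0.058, 0], "translation": [7.5, -17.5, -6], "hand": 0.35}, {"turn": [0, -0.058, 0], "translation": [7.5, -17.5, -6], "hand": 0.35}, {"turn": [0, -0.058, 0], "translation": [7.5, -17.5, -6], "hand": 0.35}, {"turn": [0, -0.058, 0], "translation": [7.5, -17.5, -6], "hand": 0.35}, {"turn": [0, -0.058, 0], "translation": [7.5, -17.5, -6], "hand": 0.35}]'

```text
time_s: 24.92
eef_pos: [409.1, -332.2, 244.0]
ee_rot: [0.262, 0.463, 0.834, -0.146]
force: [0.8, -1.5, 0.5]
grip_width: 0.349
grip_force: 0.0
```

```bash
cat > chk.py <<'E'
from ang import *
st(); c=cap("wrist"); save(c,"w13")
for n in ("w1","w13"):
    c=load(n); print(n,"cross",cross(c,(1,-1.5)),"bar",bar(c)); P=(cloud(c).reshape(-1,3)-O)@S
    m=(np.hypot(P[:,0],P[:,1]-76)<55)&(P[:,2]>44)&(P[:,2]<55)&(P[:,1]>50); print(" knob",np.median(P[m],0).round(1))
    m=(np.abs(P[:,0])<60)&(P[:,1]>24)&(P[:,1]<72)&(P[:,2]>32)&(P[:,2]<45); print(" leaf",m.sum(),np.median(P[m],0).round(1),P[m].min(0).round(1),P[m].max(0).round(1))
    a=(P[:,0]>-25)&(P[:,0]<15)&(np.abs(P[:,1]+40)<14)&(P[:,2]>29.7)&(P[:,2]<32.5); print(" bar top y",a.sum(),np.percentile(P[a,1],[2,50,98]).round(1) if a.sum() else "")
E
python3 chk.py
```

```text
24.9167 TCP [-117.2    4.4  244. ] q [-0.87  0.09  1.91 -0.16  0.54 -1.31] F [ 1.68 -0.17  0.51]
w1 cross (np.float32(3520.6387), np.float64(51.0), np.float64(1.5), np.float64(-2.0)) bar [np.float64(-41.3), np.float64(-36.7), np.float64(-41.0), np.float64(-38.8), np.float64(-41.5), np.float64(-40.2), np.float64(-41.8), np.float64(-40.7)]
 knob [-37.8  74.5  49.8]
 leaf 280 [-1.5 70.5 35.6] [-40.5  66.6  32. ] [52.9 72.  45. ]
 bar top y 352 [-52.8 -46.2 -41.6]
w13 cross (np.float32(4340.378), np.float64(89.0), np.float64(-1.0), np.float64(-2.5)) bar [np.float64(-36.3), np.float64(-35.3), np.float64(-36.8), np.float64(-35.5), np.float64(-36.5), np.float64(-35.3), np.float64(-36.8), np.float64(-45.0)]
 knob [ -2.  109.8  49.4]
 leaf 487 [-0.9 49.3 36.1] [-7.3 24.3 32.1] [ 6.7 72.  40.2]
 bar top y 393 [-53.4 -41.7 -36.4]
```

The bar is flush, the disc is square, the clip's leaf lies on the disc, and the robot is clear of everything.

```bash
python3 -c "
from rig import finish_job
print(finish_job())"
```

```text
the job is handed in; nothing more can be done
None
```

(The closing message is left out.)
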